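# Brush out the leaning beaker

## Robot

A 6-joint arm with a two-finger parallel gripper is mounted at the origin on the work surface. World frame = base frame: x ahead of the robot, y to its left, z up, the work surface at z = 0. Lengths are in m, angles in rad, forces in N, time in s.
With the tool pointing down it reaches from about 0.275 to 0.975 m from the base axis. Payload 8.4 kg.
Tool frame: the origin (TCP) lies at the very end of the fingers, on their centre line; the grasp point (between the pads) lies 19 mm behind it (r.grip_point_offset is the z of the grasp point in the tool frame, in m); z points along the fingers, y is the direction in which the jaws open and shut (so a half turn about z gives the same grasp; the last joint's range is limited). The gripper opens to 92 mm and grips with 3 to 60 N. Pads are 20 mm wide; open, the fingers measure 128 mm over their backs; the gripper's body (75 mm by 189 mm) begins 69 mm behind the grasp point.
Start: joints at [1.213, 0.353, 1.633, -0, 1.155, -0.002], TCP at [0.218, 0.586, 0.215] pointing down, gripper open.
Joint ranges: [-2.63, 2.63], [-0.92, 2.1], [0.06, 2.66], [-1.3, 4.44], [0, 2.69], [-3.02, 3.02]. Speed limits (rad/s): [2.22, 2.22, 2.79, 3.14, 3.14, 3.14].

## Interface

Orientations are given as a rotation vector (axis times angle).
In Python, from plant import r gives the robot as it stands.
- The arm moves only by the tool arm_command, never from a script. Its argument "series" is a list of rows, each an object with "travel": the shift along the tool's x, y, z in m, a list of three; "twist": the turn about the tool's z in degrees. In form: [{"travel": [dx, dy, dz], "twist": twist}, ...]. A call has 1 to 8 rows; each row shifts and turns the pose as measured when the row begins, along the tool's axes as they then stand; what a row does not reach is not made up. A row lasts 1/12 s, in which the tool goes at most 41.7 mm and 7.16 degrees, less where a joint would pass 70% of its speed; a pose out of reach is approached as far as the arm can. A call with a gripper value outside its range is refused whole. "gripper" is the gripper command: -1 is shut, 1 is fully open, values between are in proportion, set as the call begins (left out, the last holds). The fingers move at their own pace and stop on an object; the grip force is fixed at half the most. Time passes only in rows, so rows that do not move let the fingers close. It gives the time, the measured TCP pose, the force and the opening at its end, in the units of the state.
- r.sense(): the state, without advancing time (a new reading comes with each control period).
- r.get_image(name): name is "side" or "top"; returns a dict with "pixels" (400x640x3 uint8, blue, green, red), "mtx" (3x3 intrinsics, pixels), "R" (3x3) and "t" (3): a world point X has camera coordinates R X + t. Camera axes: x right, y down, z forward; pixel columns grow to the right and rows downward; lengths in m; the calibration is good to about 2 mm. A picture is of the moment at which its call begins. There is no depth.
- r.close_job(): hands the job in, once; it reports no verdict.
The state is a dict: "time": time; "q": joint angles; "dq": joint speeds; "effort": joint torques, N m; "tcp_pos": TCP position; "tcp_rot": TCP orientation; "force": force on the tool from outside, world axes, zero at the start; "wrist_torque": the same for the moment, N m; "gripper_width": opening from 0.0 (shut) to 1.0 (fully open).
Only numpy, scipy, OpenCV 4.12 (cv2) and the standard library are available. Lean on these libraries where they do the work, as an engineer would, in place of code of your own. Each camera call takes 0.05 s, during which the arm holds its last target.

## Task

Take the yellow-handled bottle brush from its forked hanger and clean the inside of the amber beaker that leans in the white cradle: push the brush head right down to the bottom, draw it up to the mouth, and do this a second time. Be gentle, leave the beaker leaning in its cradle and everything else on the bench where it stands, then hang the brush back in the fork as it was, flange resting flat on the fork, and let go.

Things in the scene. Friction and masses are not known exactly. Their poses are not given: they have to be found in the camera images.
- brush: Loose round bottle brush, 224 mm long, about 90 g, hanging upright in the hanger, head down; its yaw means nothing. Origin: centre of the flange's underside; +z along its axis to the handle end. Yellow flange 30 mm wide, z 0 to 4 mm; yellow handle 20 mm wide, z 4 to 74; steel stem 6 mm wide, z 0 to -95; blue rigid bristle head 48 mm wide, z -95 to -150, tapered to 20 mm at the nose, 32 at the top.
- brush_grip (a point): Point on the brush axis in the middle of the handle, 40 mm above the flange's underside; axes as the brush. The handle is weighted and the head light: the brush balances about 10 mm below this point.
- brush_tip (a point): Nose of the bristle head, on the brush axis, 150 mm below the flange's underside; axes as the brush.
- hanger: Fixed: white foot 130 x 100 x 12 mm, steel post at x +30 mm, on it a level steel fork 6 mm thick, 40 mm wide, top 170 mm above the bench. Origin: centre of the foot's underside, z up. The fork's slot runs along x, opens to -x; the head cannot pass through it (head below, flange above). Each fork tip has an upturned lip 6 mm high: lift the flange over it to slide the brush out or in.
- hanger_seat (a point): Where the centre of the flange's underside belongs: on the fork's top, 45 mm to the -x side of the hanger's origin, 170 mm up; axes as the hanger. The slot is 12 mm wide, closed 11 mm behind this point (+x), open at the fork tips 33 mm in front of it (-x); the lips stand 27 to 33 mm in front.
- cradle: Fixed white cradle on a grey foot 170 x 110 x 12 mm, origin at the centre of the foot's underside, z up. A V-trough and a foot plate carry the amber beaker, leaning 32 degrees from vertical with its mouth towards the cradle's -x side. The trough reaches 75 mm up along the beaker.
- beaker: Loose amber glass beaker, about 280 g, leaning in the cradle 32 degrees from vertical. Outer diameter 70 mm, height 120 mm, wall 4 mm (inside 62 mm wide), bottom 5 mm thick. Origin: centre of its underside; +z runs along its axis to the mouth. Only its weight keeps it in place.
- beaker_floor (a point): Centre of the beaker's inner floor, on its axis, 5 mm above its underside; axes as the beaker. The inside is 115 mm deep.
- beaker_mouth (a point): Centre of the beaker's mouth, on its axis, 120 mm above its underside; axes as the beaker.
- clear_beaker: Bystander: clear glass beaker standing upright, 68 mm across, 95 mm tall; origin under its centre.
- reagent: Bystander: brown reagent bottle with blue cap, 72 mm across, 150 mm tall; origin under its centre.
- vial: Bystander: small white jar with red cap, 38 mm across, 60 mm tall, between the hanger and the cradle; origin under its centre.
- timer: Bystander: flat white timer, 60 x 70 x 23 mm, near the robot; origin under its centre.
- tube_rack: Bystander: steel rack with capped glass tubes, 70 x 200 mm, 118 mm tall, at the near right; origin under its centre.
- dish: Bystander: shallow white dish, 90 mm across, 22 mm tall, at the near left; origin under its centre.
There are look-alikes about, which are no part of the job. What is shaped like the brush but green is not meant. What is shaped like the beaker but green is not meant.

How it is judged:
On the way, in this order (a step that is already met when the one before it is completed fails the run):
1. the brush nose is within 15 mm of the beaker's inner floor (z of brush_tip in the frame of beaker_floor below 0.015 m and distance between brush_tip and beaker_floor below 0.032 m), for 0.1 s.
2. the brush is drawn up: nose more than 55 mm above the inner floor along the beaker (z of brush_tip in the frame of beaker_floor between 0.055 and 0.3 m and horizontal distance between brush_tip and beaker_floor below 0.2 m).
3. the brush nose is at the bottom a second time, within 15 mm (all of step 1), for 0.1 s.
4. the brush is drawn up a second time, more than 55 mm (all of step 2).
At the end, for the whole second after the job is handed in: Brush released, still and upright (7 deg) in the fork, flange flat behind the lips (4 mm in height, 15 mm along, 8 mm across from the seat); amber beaker at rest in its cradle, within 12 mm of its start, leaning 26 to 38 deg; bystanders moved under 20 mm (x of brush in the frame of hanger_seat between -0.015 and 0.015 m and y of brush in the frame of hanger_seat between -0.008 and 0.008 m and z of brush in the frame of hanger_seat between -0.004 and 0.004 m and angle between brush's own z axis and vertical below 0.12 rad and linear speed of each of brush, beaker below 0.03 m/s and distance of beaker from where it was at the start of the episode below 0.012 m and angle between beaker's own z axis and vertical between 0.46 and 0.66 rad); the robot touches nothing.
It fails at once if a bystander on the bench is moved by more than 20 mm (distance of any of clear_beaker, reagent, vial, timer, tube_rack, dish from where it was at the start of the episode above 0.02 m).
It fails at once if the amber beaker is shifted more than 25 mm or knocked out of its cradle (distance of beaker from where it was at the start of the episode above 0.025 m).
It fails at once if the brush is pressed on the beaker with more than 50 N (contact force between brush and beaker above 50 N).
It fails at once if the brush is dropped on the bench: brush flange below 30 mm (height (world z) of brush below 0.03 m).
It also fails if it takes over 61 s, if anything falls off the work surface, if the arm or the gripper's body presses on something with over 40 N, if the wrist force passes 120 N, or if a joint passes its speed limit or range.

## Working session

There is one attempt and no reset: what is moved stays moved. The work goes in short steps, Python scripts to look and compute and a tool call to move; the robot and the scene stay as the last step left them, time stands still between calls to the robot, and variables do not carry over. Pictures are saved under pics/ and viewed, and the job is handed in when it is done.

Besides the shell and the picture viewer there is one more tool, called after "Emit:" as name([rows], argument=value, ...), one row to a line, values as JSON. arm_command: Moves the arm, as the interface text tells. Its arguments: {"type":"object","properties":{"series":{"type":"array"},"gripper":{"type":"number"}},"required":["series"]}

```bash
ls; mkdir -p pics
cat > h.py <<'E'
import numpy as np, cv2
from plant import r
def cam(n):
    return r.get_image(n)
def save(d,f,crop=None,k=1):
    im=np.array(d['pixels'],np.uint8)
    if crop: x0,y0,x1,y1=crop; im=im[y0:y1,x0:x1]
    if k!=1: im=cv2.resize(im,None,fx=k,fy=k,interpolation=cv2.INTER_CUBIC)
    cv2.imwrite(f,im)
def proj(d,X):
    c=np.array(d['R'])@np.array(X,float)+np.array(d['t']).ravel(); p=np.array(d['mtx'])@c; return p[:2]/p[2]
def ray(d,u):
    R=np.array(d['R']);o=-R.T@np.array(d['t']).ravel()
    v=R.T@np.linalg.solve(np.array(d['mtx']),[u[0],u[1],1.]); return o,v/np.linalg.norm(v)
def atz(d,u,z):
    o,v=ray(d,u); return o+v*(z-o[2])/v[2]
def tri(d1,u1,d2,u2):
    o1,v1=ray(d1,u1);o2,v2=ray(d2,u2)
    s=np.linalg.lstsq(np.array([v1,-v2]).T,o2-o1,rcond=None)[0]
    a=o1+v1*s[0];b=o2+v2*s[1]; return (a+b)/2,np.linalg.norm(a-b)
E
python3 - <<'E'
from h import *
import pickle
print(r.sense())
D={n:cam(n) for n in('side','top')}
pickle.dump(D,open('D0.pkl','wb'))
for n in D:
    save(D[n],f'pics/{n}0.png'); print(n,D[n]['mtx'],ray(D[n],(320,200)))
E
```

```text
pics
{'time': 0.0, 'q': array([ 1.21261551e+00,  3.53628752e-01,  1.63412200e+00,  6.25722719e-06,
        1.15518243e+00, -2.39742303e-03]), 'dq': array([ 0.00087245,  0.00015617,  0.00062906,  0.0003118 , -0.00046574,
        0.00037223]), 'effort': array([ 1.35034992e-03, -5.93843651e+01, -3.34216726e+01,  6.98125991e-02,
        2.32910737e-02, -1.00585553e-04]), 'tcp_pos': array([0.21752986, 0.58540661, 0.21388099]), 'tcp_rot': array([-5.55880586e-01, -3.09177154e+00,  2.06979834e-03]), 'force': array([ 0.84279405,  0.06563597, -1.05081722]), 'wrist_torque': array([ 0.05095624, -0.02312089,  0.01945765]), 'gripper_width': 1.000311095617043}
side [[465.22058108   0.         309.76780123]
 [  0.         465.22058108 197.28785075]
 [  0.           0.           1.        ]] (array([ 0.11192578, -1.12934171,  0.84333541]), array([ 0.30366793,  0.80859523, -0.50394399]))
top [[364.71694442   0.         318.20362454]
 [  0.         364.71694442 199.81196281]
 [  0.           0.           1.        ]] (array([0.37502901, 0.01185157, 1.29086046]), array([ 0.13240986, -0.0115477 , -0.99112778]))
```

View pics/side0.png

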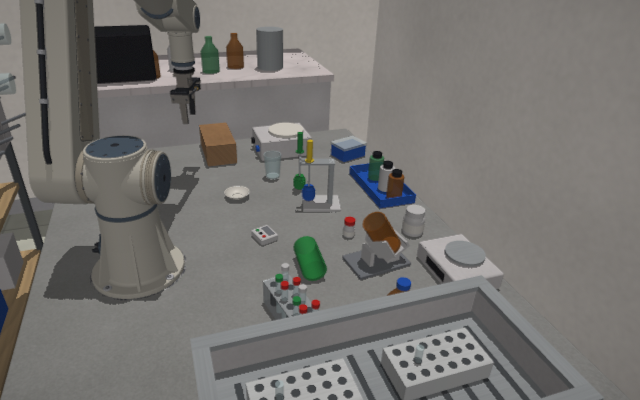

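View pics/top0.png

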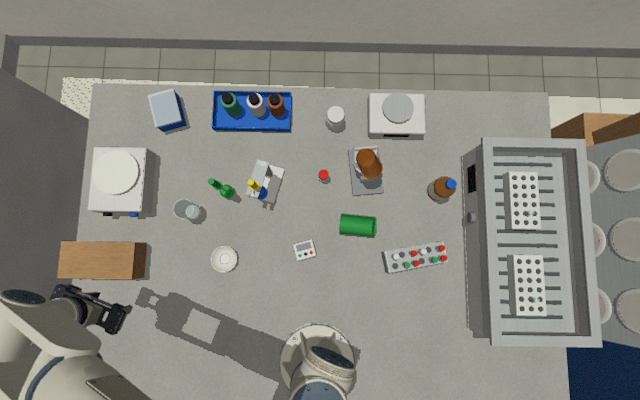

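The side view shows two brushes: a green one at (300,145) and a yellow-handled one at (310,150). There are also two beakers: an amber one in the cradle at (382,232) and a green one lying at (310,258). The yellow brush and the amber beaker are the ones meant. I'll enlarge both views to confirm.

Run:
```python
from h import *
import pickle
D=pickle.load(open('D0.pkl','rb'))
save(D['side'],'pics/s1.png',(270,120,370,220),6)
save(D['side'],'pics/s2.png',(330,190,450,290),6)
save(D['top'],'pics/t1.png',(200,145,300,220),8)
save(D['top'],'pics/t2.png',(310,130,410,205),8)
```

```text
(no output)
```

View pics/s1.png

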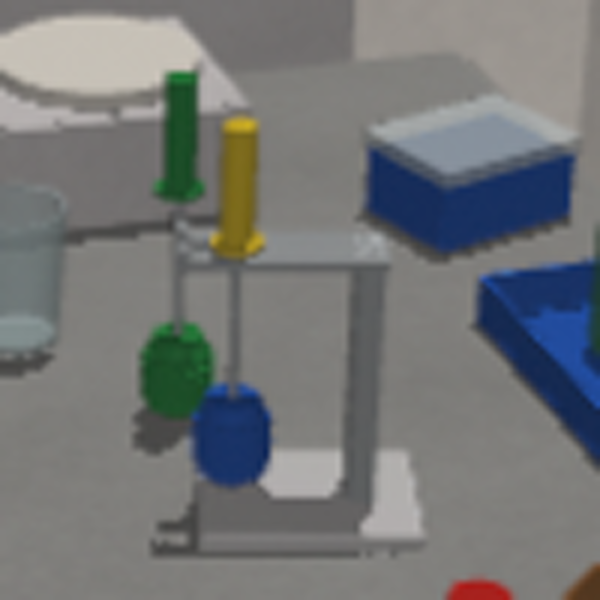

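View pics/s2.png

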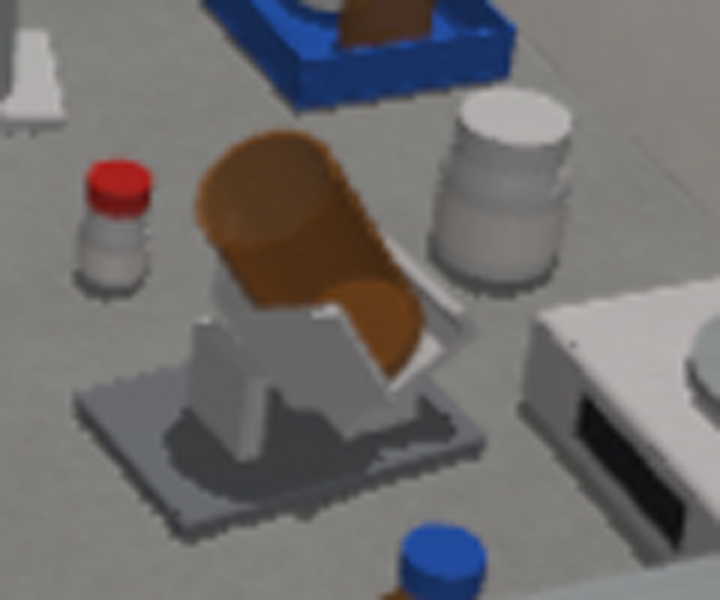

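View pics/t1.png

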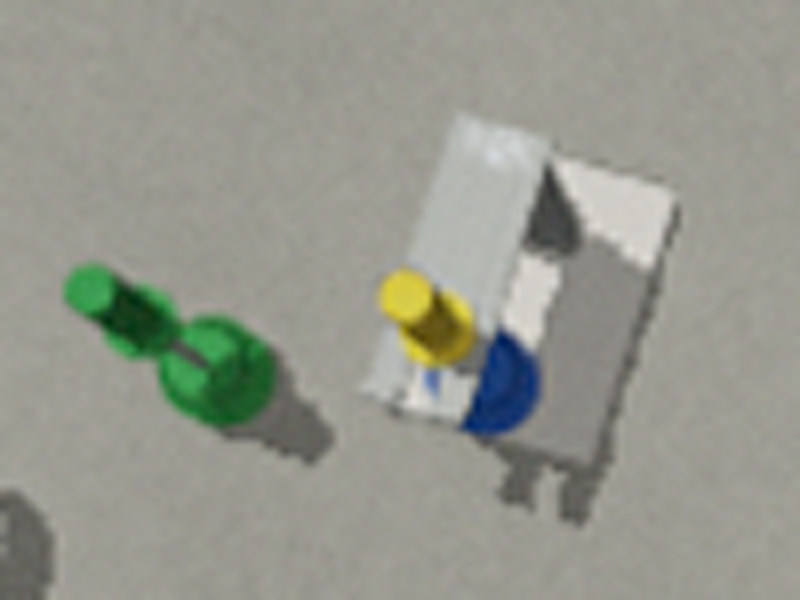

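View pics/t2.png

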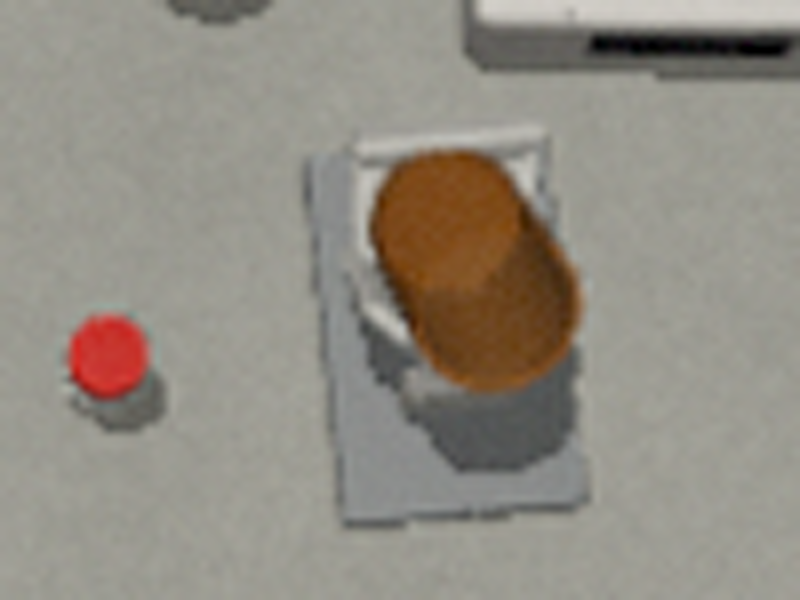

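The crops confirm it. The yellow brush sits in the fork with its flange at side (310,160) and top (254.6,186). The green brush stands away from the hanger. The amber beaker leans in the white cradle with its mouth towards the robot. Next I'll measure positions.

Run:
```python
from h import *
import pickle
D=pickle.load(open('D0.pkl','rb'));T,S=D['top'],D['side']
t1=lambda x,y:(200+x/8-.5+.06,145+y/8-.44)
t2=lambda x,y:(310+x/8-.44,130+y/8-.44)
s1=lambda x,y:(270+x/6-.42,120+y/6-.42)
s2=lambda x,y:(330+x/6-.42,190+y/6-.42)
print('handle top',tri(T,t1(408,296),S,s1(240,124)))
print('flange',tri(T,t1(437,332),S,s1(238,243)))
print('handle top z.244 T,S',atz(T,t1(408,296),.244),atz(S,s1(240,124),.244))
print('flange z.172',atz(T,t1(440,332),.172),atz(S,s1(238,243),.172))
for n,p in dict(BL=(345,520),BR=(588,497),TL=(310,155)).items(): print('cr T',n,atz(T,t2(*p),.012))
for n,p in dict(L=(78,396),F=(187,528),R=(483,438)).items(): print('cr S',n,atz(S,s2(*p),.012))
print('hanger foot T corner TR',atz(T,t1(678,195),.012),'BR',atz(T,t1(602,463),.012))
print('S',[atz(S,s1(*p),.012) for p in((425,537),(405,452),(198,540))])
print('fork T tips outer L',atz(T,t1(365,388),.176),'back L',atz(T,t1(462,118),.17),'back R',atz(T,t1(550,140),.17))
print('mouth tri',tri(T,t2(505,315),S,s2(268,190)))
```

```text
handle top (array([0.56614371, 0.20185109, 0.24662601]), np.float64(0.001977896568367133))
flange (array([0.56617811, 0.20295285, 0.17465166]), np.float64(0.00380981576730882))
handle top z.244 T,S [0.56565542 0.20257473 0.244     ] [0.56918519 0.20771652 0.244     ]
flange z.172 [0.56478891 0.20272003 0.172     ] [0.56995917 0.20816289 0.172     ]
cr T BL [ 0.56728225 -0.11870853  0.012     ]
cr T BR [ 0.57943002 -0.22671208  0.012     ]
cr T TL [ 0.7334327  -0.10241892  0.012     ]
cr S L [ 0.56901894 -0.12014092  0.012     ]
cr S F [ 0.58003179 -0.22764696  0.012     ]
cr S R [ 0.74499962 -0.20710134  0.012     ]
hanger foot T corner TR [0.65579238 0.12621937 0.012     ] BR [0.53454269 0.156369   0.012     ]
S [array([0.65990121, 0.12684555, 0.012     ]), array([0.68457098, 0.22194937, 0.012     ]), array([0.53392158, 0.15974093, 0.012     ])]
fork T tips outer L [0.54172155 0.23007803 0.176     ] back L [0.65048446 0.19772722 0.17      ] back R [0.64225446 0.16290411 0.17      ]
mouth tri (array([ 0.63220485, -0.16893329,  0.15090868]), np.float64(0.004085705134491775))
```

```bash
cat > fit.py <<'E'
from h import *
import pickle
from scipy.optimize import minimize
D=pickle.load(open('D0.pkl','rb'))
def mask(d):
    hsv=cv2.cvtColor(np.ascontiguousarray(np.array(d['pixels'],np.uint8)),cv2.COLOR_BGR2HSV)
    return ((hsv[...,0]>5)&(hsv[...,0]<22)&(hsv[...,1]>110)).astype(np.uint8)
def circ(c,ax,rad):
    u=np.cross(ax,[0,1,0]);u/=np.linalg.norm(u);v=np.cross(ax,u)
    return [c+rad*(np.cos(a)*u+np.sin(a)*v) for a in np.linspace(0,2*np.pi,60,endpoint=False)]
def hull(d,p,K=8):
    x,y,z,yaw,tilt=p
    ax=np.array([-np.sin(tilt)*np.cos(yaw),-np.sin(tilt)*np.sin(yaw),np.cos(tilt)])
    m=np.array([x,y,z])
    return [np.array([proj(d,q) for q in circ(c,ax,.035)],np.float32) for c in (m,m-.12*ax)]
BX={'top':(350,140,395,190),'side':(355,205,408,255)}
def rend(n,p,K=8):
    d=D[n];x0,y0,x1,y1=BX[n]
    pts=np.vstack(hull(d,p)); h=cv2.convexHull(((pts-[x0,y0]+.5)*K).astype(np.float32)).astype(np.int32)
    im=np.zeros(((y1-y0)*K,(x1-x0)*K),np.uint8); cv2.fillConvexPoly(im,h,255)
    return cv2.resize(im,(x1-x0,y1-y0),interpolation=cv2.INTER_AREA)/255.
M={}
for n,(x0,y0,x1,y1) in BX.items(): M[n]=mask(D[n])[y0:y1,x0:x1].astype(float)
W={n:np.ones_like(M[n]) for n in M}
# side: ignore lower occluded region (trough) : below line
x0,y0,x1,y1=BX['side']
yy,xx=np.mgrid[y0:y1,x0:x1]
W['side'][(yy>238)&(xx<402)]=0; W['side'][yy>234]*=0
x0,y0,x1,y1=BX['top']
def cost(q):
    p=[q[0],q[1],q[2],q[3],np.radians(32)]
    return sum((W[n]*(rend(n,p)-M[n])**2).sum() for n in M)+((q[3]-np.radians(6.3))/np.radians(2))**2
if __name__=='__main__':
    best=None
    for s in range(4):
        rng=np.random.default_rng(s)
        q0=np.array([.632,-.169,.15,.11])+rng.normal(0,.003,4)*[1,1,1,5]
        sim=np.vstack([q0]+[q0+e for e in np.diag([.006,.006,.006,.06])])
        o=minimize(cost,q0,method='Nelder-Mead',options=dict(initial_simplex=sim,xatol=1e-5,fatol=1e-3,maxiter=600))
        print(o.x,o.fun); best=o if best is None or o.fun<best.fun else best
    p=[*best.x,np.radians(32)]; print([M[n].sum() for n in M])
    out=[]
    for n,(x0,y0,x1,y1) in BX.items():
        im=np.array(D[n]['pixels'],np.uint8)[y0:y1,x0:x1]; im=cv2.resize(im,None,fx=8,fy=8,interpolation=cv2.INTER_CUBIC)
        for pts in hull(D[n],p): cv2.polylines(im,[((pts-[x0,y0]+.5)*8).astype(np.int32)],True,(0,255,0),1)
        out.append(cv2.resize(im,(390,400)))
    cv2.imwrite('pics/fit.png',np.hstack(out))
    S,T=D['side'],D['top']
    print('green', tri(T,(200+92/8,145+287/8),S,(270+182/6,120+78/6)))
    R=cv2.Rodrigues(r.sense()['tcp_rot'])[0]; print(R.round(3))
E
python3 fit.py
```

```text
[ 0.63333785 -0.16539942  0.14775638  0.0842864 ] 59.94669351648158
[ 0.63332766 -0.16526392  0.1479368   0.07460512] 59.8404130383627
[ 0.63324711 -0.16543811  0.14781293  0.08446094] 59.84498561971409
[ 0.63362517 -0.1661603   0.14789842  0.13315256] 64.9040508696537
[np.float64(558.0), np.float64(797.0)]
green (array([0.57119156, 0.32135378, 0.22428824]), np.float64(0.0038198357952503215))
[[-0.937  0.348 -0.   ]
 [ 0.348  0.937 -0.001]
 [ 0.    -0.001 -1.   ]]
```

View pics/fit.png

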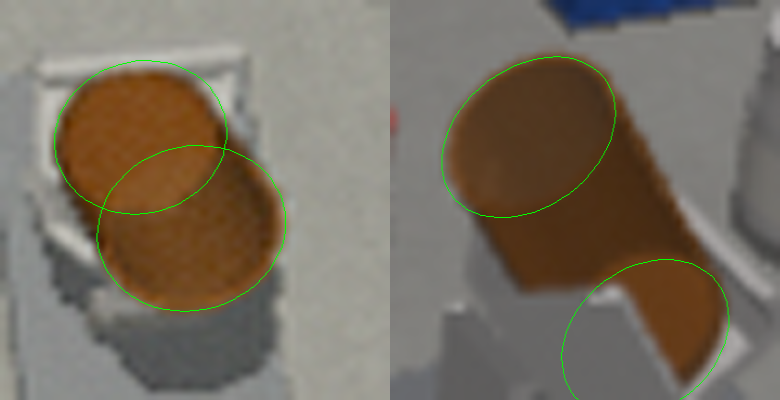

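Beaker mouth is at about (0.633, -0.166, 0.148), leaning towards yaw ~186°. The hanger seat is at about (0.565, 0.202), with the hanger yawed about -14°. The tool can't tilt, so the plan is:

1. Grip the handle with the jaws across the slot.
2. Lift the brush and push its stem against the slot's closed end, so it pivots about 32° between the pads.
3. Turn it about 160° and slide it along the beaker axis.
4. To rehang, push the stem against the slot end again, which stands the brush upright.

Next, raise the arm and travel to the hanger.

Emit:
arm_command([
  {"travel": [-0.01,-0.005,-0.035],"twist": 0},
  {"travel": [-0.02,-0.01,-0.035],"twist": 0},
  {"travel": [-0.035,-0.018,-0.01],"twist": 0},
  {"travel": [-0.036,-0.0186,0],"twist": 0},
  {"travel": [-0.036,-0.0186,0],"twist": 0},
  {"travel": [-0.036,-0.0186,0],"twist": 0},
  {"travel": [-0.036,-0.0186,0],"twist": 0},
  {"travel": [-0.036,-0.0186,0],"twist": 0},
], gripper=1)

```text
time: 0.77
tcp_pos: [0.4041, 0.3793, 0.2948]
tcp_rot: [-0.538, -3.093, 0.008]
force: [0.8, 0.1, 0.5]
gripper_width: 1.001
```

```bash
cat >> h.py <<'E'
def delta(target,yaw_y=None):
    s=r.sense();R=cv2.Rodrigues(np.array(s['tcp_rot'],float))[0];p=np.array(s['tcp_pos'])
    d=R.T@(np.array(target)-p); y=np.degrees(np.arctan2(R[1,1],R[0,1]))
    print('t',round(s['time'],2),'tcp',p.round(4),'yaw_y',y.round(2),'w',round(s['gripper_width'],3),'F',np.array(s['force']).round(1),'q6',round(s['q'][5],2),'| tool delta',d.round(4), 'tilt',np.degrees(np.arccos(-R[2,2])).round(2))
    if yaw_y is not None: print('twist',((y-yaw_y+180)%360-180).round(2))
E
python3 -c "
from h import *
delta((.5655,.203,.29),75.7)"
```

```text
t 0.77 tcp [0.4041 0.3793 0.2948] yaw_y 70.25 w 1.001 F [0.8 0.1 0.5] q6 -0.47 | tool delta [-0.2114 -0.1113  0.0052] tilt 0.31
twist -5.45
```

Emit:
arm_command([
  {"travel": [-0.036,-0.019,0],"twist": 0},
  {"travel": [-0.036,-0.019,0],"twist": 0},
  {"travel": [-0.036,-0.019,0],"twist": 0},
  {"travel": [-0.036,-0.019,0],"twist": 0},
  {"travel": [-0.036,-0.019,0],"twist": 0},
  {"travel": [-0.02,-0.01,0],"twist": 0},
  {"travel": [-0.01,-0.006,0.005],"twist": -5.5},
  {"travel": [0,0,0],"twist": 0},
])

```text
time: 1.43
tcp_pos: [0.5706, 0.1898, 0.2882]
tcp_rot: [-0.394, -3.114, 0.013]
force: [0.4, -0.8, -0.1]
gripper_width: 1.002
```

```bash
python3 -c "
from h import *
delta((.5655,.203,.196),75.7)"
```

```text
t 1.43 tcp [0.5706 0.1898 0.2882] yaw_y 75.57 w 1.002 F [ 0.4 -0.8 -0.1] q6 -0.99 | tool delta [0.008  0.0123 0.0922] tilt 0.49
twist -0.13
```

Emit:
arm_command([
  {"travel": [0.008,0.0123,0.0],"twist": 0},
  {"travel": [0,0,0],"twist": 0},
  {"travel": [0,0,0.03],"twist": 0},
  {"travel": [0,0,0],"twist": 0},
])

```text
time: 1.77
tcp_pos: [0.5638, 0.2065, 0.2578]
tcp_rot: [-0.409, -3.111, 0.011]
force: [-1.2, 0.1, -0.8]
gripper_width: 1.0
```

```bash
python3 -c "
from h import *
delta((.5655,.203,.196),75.7)
d=cam('top');save(d,'pics/t3.png',(220,140,300,210),8)
d=cam('side');save(d,'pics/s3.png',(270,100,370,190),7)"
```

```text
t 1.77 tcp [0.5638 0.2065 0.2578] yaw_y 75.03 w 1.0 F [-1.2  0.1 -0.8] q6 -0.96 | tool delta [-0.0027 -0.0025  0.0618] tilt 0.46
twist -0.67
```

View pics/s3.png

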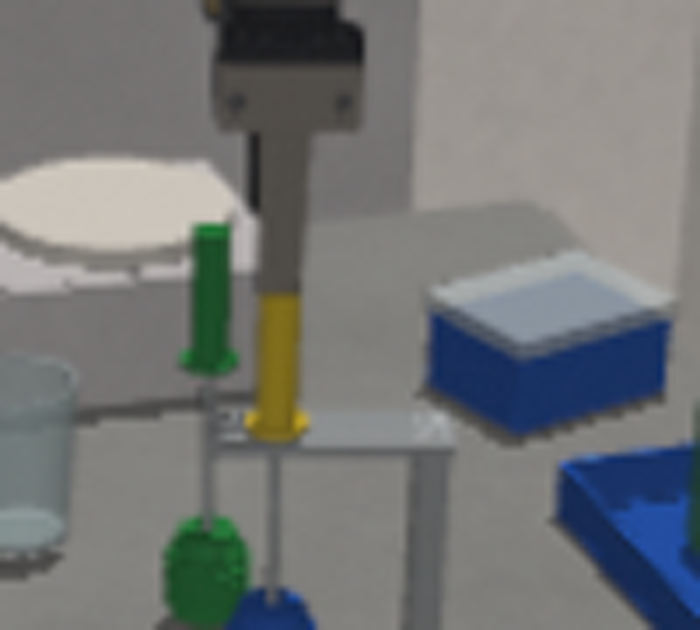

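View pics/t3.png

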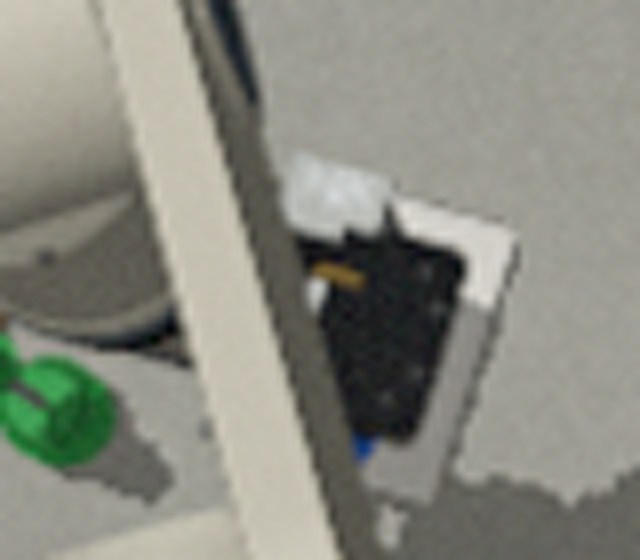

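The side view shows the near finger at x≈283 in the crop, in line with the handle at 278. I'll descend with a small correction and shut the gripper.

Emit:
arm_command([
  {"travel": [-0.001,-0.002,0.025],"twist": -0.7},
  {"travel": [-0.001,0,0.022],"twist": 0},
  {"travel": [0,0,0.012],"twist": 0},
  {"travel": [0,0,0],"twist": 0},
])

```text
time: 2.2
tcp_pos: [0.5704, 0.2086, 0.2098]
tcp_rot: [0.385, 3.107, 0.001]
force: [-1.3, 0.3, -0.9]
gripper_width: 1.0
```

```bash
python3 -c "
from h import *
delta((.5655,.203,.196),75.7)"
```

```text
t 2.2 tcp [0.5704 0.2086 0.2098] yaw_y 75.89 w 1.0 F [-1.3  0.3 -0.9] q6 -0.97 | tool delta [ 0.0035 -0.0067  0.0138] tilt 0.63
twist 0.19
```

Emit:
arm_command([
  {"travel": [0.003,-0.0065,0.007],"twist": 0},
  {"travel": [0,0,0.006],"twist": 0},
  {"travel": [0,0,0],"twist": 0},
])

```text
time: 2.45
tcp_pos: [0.5667, 0.2038, 0.1991]
tcp_rot: [0.384, 3.104, 0.003]
force: [-0.5, 0.1, -0.0]
gripper_width: 1.002
```

```bash
python3 -c "
from h import *
delta((.5655,.203,.196),75.7)"
```

```text
t 2.45 tcp [0.5667 0.2038 0.1991] yaw_y 75.9 w 1.002 F [-0.5  0.1 -0. ] q6 -0.98 | tool delta [ 0.001  -0.001   0.0031] tilt 0.81
twist 0.2
```

Emit:
arm_command([
  {"travel": [0,0,0],"twist": 0},
  {"travel": [0,0,0],"twist": 0},
  {"travel": [0,0,0],"twist": 0},
  {"travel": [0,0,0],"twist": 0},
  {"travel": [0,0,0],"twist": 0},
  {"travel": [0,0,0],"twist": 0},
], gripper=-1)

```text
time: 2.95
tcp_pos: [0.5681, 0.204, 0.2021]
tcp_rot: [0.385, 3.1, 0.006]
force: [-0.2, 0.4, 0.3]
gripper_width: 0.588
```

```bash
python3 -c "
from h import *
delta((.5655,.203,.196),75.7)
d=cam('side');save(d,'pics/s4.png',(270,100,370,190),7)"
```

```text
t 2.95 tcp [0.5681 0.204  0.2021] yaw_y 75.86 w 0.588 F [-0.2  0.4  0.3] q6 -0.98 | tool delta [ 0.0024 -0.0016  0.006 ] tilt 1.03
twist 0.16
```

View pics/s4.png

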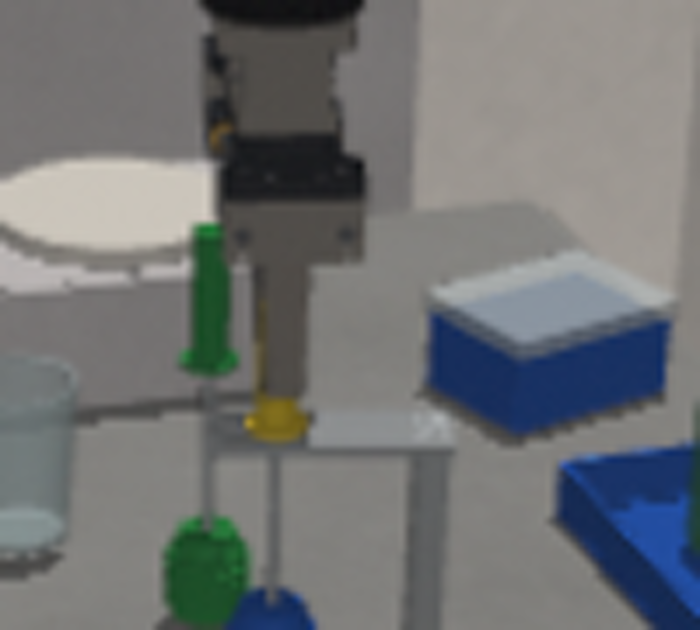

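Emit:
arm_command([
  {"travel": [0.002,-0.001,0.004],"twist": 0},
  {"travel": [0,0,0.001],"twist": 0},
  {"travel": [0,0,0.0005],"twist": 0},
  {"travel": [0,0,0.0005],"twist": 0},
  {"travel": [0,0,0.0005],"twist": 0},
  {"travel": [0,0,0.0005],"twist": 0},
  {"travel": [0,0,0],"twist": 0},
  {"travel": [0,0,0],"twist": 0},
])

```text
time: 3.67
tcp_pos: [0.5659, 0.2035, 0.1951]
tcp_rot: [0.385, 3.1, 0.006]
force: [0.2, 0.2, -0.9]
gripper_width: 0.208
```

```bash
python3 -c "
from h import *
delta((.5655,.203,.196),75.7)"
```

```text
t 3.67 tcp [0.5659 0.2035 0.1951] yaw_y 75.86 w 0.208 F [ 0.2  0.2 -0.9] q6 -0.98 | tool delta [ 0.0002 -0.0006 -0.0009] tilt 1.03
twist 0.16
```

Gripped, with an opening of 19 mm. Next I'll lift 40 mm.

Emit:
arm_command([
  {"travel": [0,0,-0.01],"twist": 0},
  {"travel": [0,0,-0.015],"twist": 0},
  {"travel": [0,0,-0.012],"twist": 0},
  {"travel": [0,0,0],"twist": 0},
  {"travel": [0,0,0],"twist": 0},
])

```text
time: 4.08
tcp_pos: [0.5645, 0.2032, 0.234]
tcp_rot: [0.385, 3.102, 0.004]
force: [0.6, -0.7, -1.5]
gripper_width: 0.211
```

```bash
python3 -c "
from h import *
delta((.5655,.203,.236),75.7)
d=cam('side');save(d,'pics/s5.png',(270,100,370,190),7)"
```

```text
t 4.08 tcp [0.5645 0.2032 0.234 ] yaw_y 75.86 w 0.211 F [ 0.6 -0.7 -1.5] q6 -0.98 | tool delta [-0.0011  0.     -0.002 ] tilt 0.91
twist 0.16
```

View pics/s5.png

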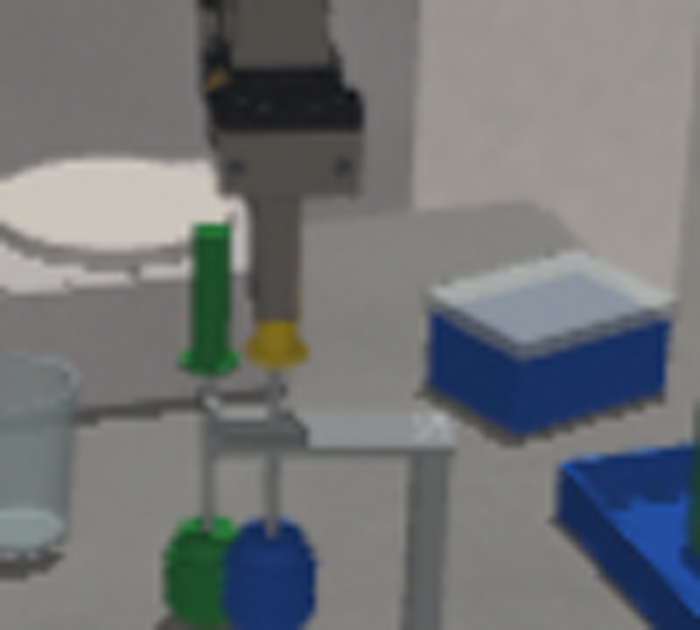

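Brush lifted about 39 mm and hanging straight. Now I'll push towards the slot's closed end (tool -x).

Emit:
arm_command([
  {"travel": [-0.006,0,0],"twist": 0},
  {"travel": [-0.006,0,0],"twist": 0},
  {"travel": [-0.006,0,0],"twist": 0},
  {"travel": [-0.006,0,0],"twist": 0},
  {"travel": [-0.006,0,0],"twist": 0},
])

```text
time: 4.55
tcp_pos: [0.5905, 0.1964, 0.2317]
tcp_rot: [0.386, 3.114, 0.004]
force: [-5.1, 1.9, 2.9]
gripper_width: 0.213
```

```bash
python3 -c "
from h import *
delta((.6244,.1882,.236),75.7)
d=cam('side');save(d,'pics/s6.png',(270,100,370,190),7)"
```

```text
t 4.55 tcp [0.5905 0.1964 0.2317] yaw_y 75.86 w 0.213 F [-5.1  1.9  2.9] q6 -1.01 | tool delta [-0.0349  0.0003 -0.0042] tilt 0.25
twist 0.16
```

View pics/s6.png

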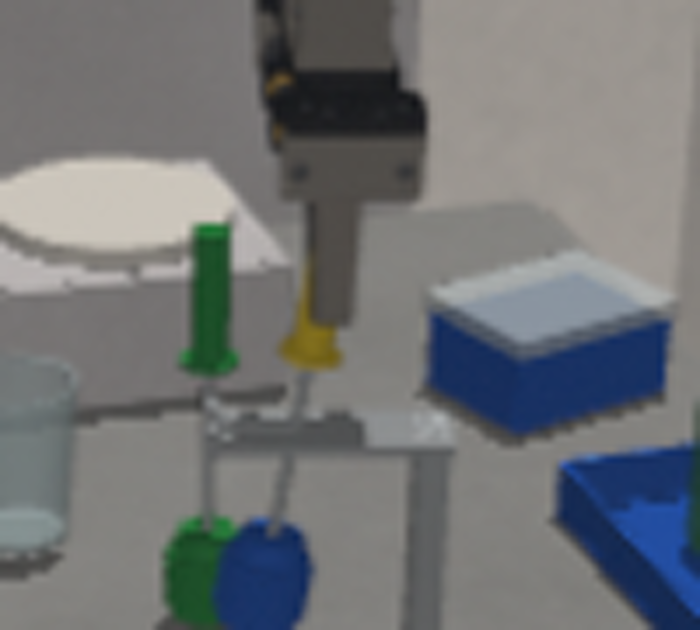

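It pivots with about 5 N, but the handle slips slightly in the pads. I'll lift 18 mm more for a longer lever, then continue.

Emit:
arm_command([
  {"travel": [0,0,-0.012],"twist": 0},
  {"travel": [0,0,-0.01],"twist": 0},
  {"travel": [-0.005,0,0],"twist": 0},
  {"travel": [-0.006,0,0],"twist": 0},
  {"travel": [-0.006,0,0],"twist": 0},
  {"travel": [-0.006,0,0],"twist": 0},
])

```text
time: 5.1
tcp_pos: [0.6119, 0.1898, 0.2499]
tcp_rot: [-0.387, -3.11, -0.0]
force: [-4.4, 0.9, -0.6]
gripper_width: 0.212
```

```bash
python3 -c "
from h import *
delta((.6344,.1855,.254),75.7)
d=cam('side');save(d,'pics/s7.png',(270,90,370,190),6)"
```

```text
t 5.1 tcp [0.6119 0.1898 0.2499] yaw_y 75.82 w 0.212 F [-4.4  0.9 -0.6] q6 -1.03 | tool delta [-0.0228  0.0014 -0.0043] tilt 0.43
twist 0.12
```

View pics/s7.png

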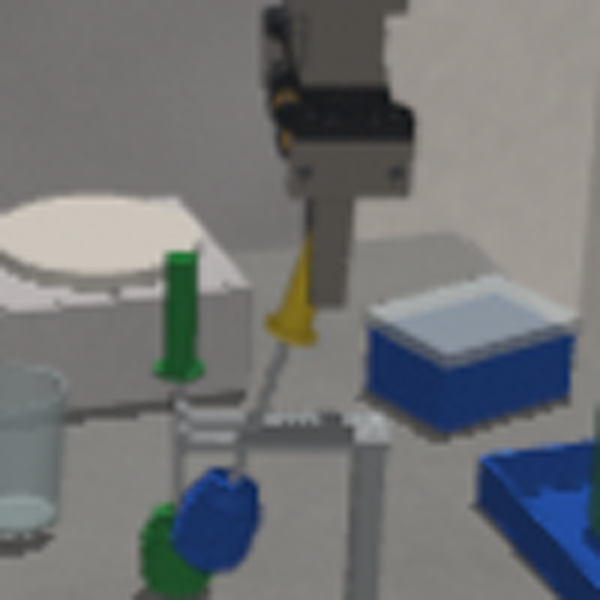

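Emit:
arm_command([
  {"travel": [-0.006,0.0005,0],"twist": 0},
  {"travel": [-0.006,0,-0.002],"twist": 0},
  {"travel": [-0.006,0,0],"twist": 0},
  {"travel": [-0.005,0,0],"twist": 0},
  {"travel": [0,0,0],"twist": 0},
])

```text
time: 5.57
tcp_pos: [0.6367, 0.1834, 0.2493]
tcp_rot: [-0.388, -3.107, 0.002]
force: [-2.4, 0.4, 1.3]
gripper_width: 0.209
```

```bash
python3 -c "
from h import *
delta((.6344,.1855,.254),75.7)
d=cam('side');save(d,'pics/s8.png',(270,90,370,190),6)
import pickle;e=cam('top');save(e,'pics/t8.png',(210,130,310,220),6);pickle.dump({'side':d,'top':e},open('D1.pkl','wb'))"
```

```text
t 5.57 tcp [0.6367 0.1834 0.2493] yaw_y 75.78 w 0.209 F [-2.4  0.4  1.3] q6 -1.05 | tool delta [ 0.0028  0.0015 -0.0046] tilt 0.6
twist 0.08
```

View pics/s8.png

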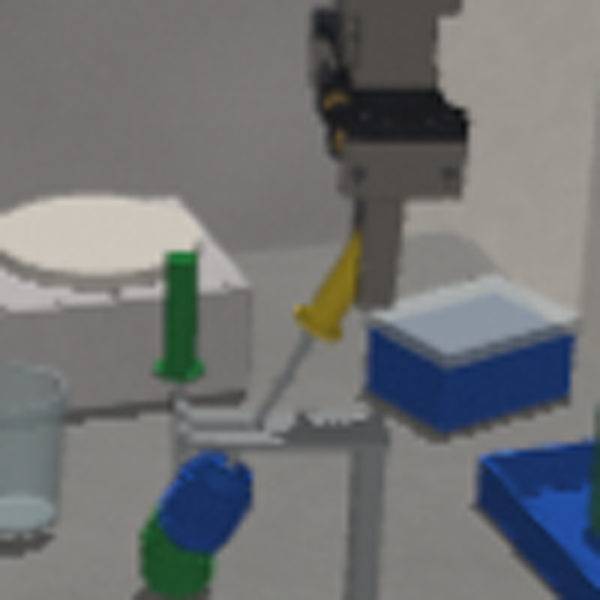

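View pics/t8.png

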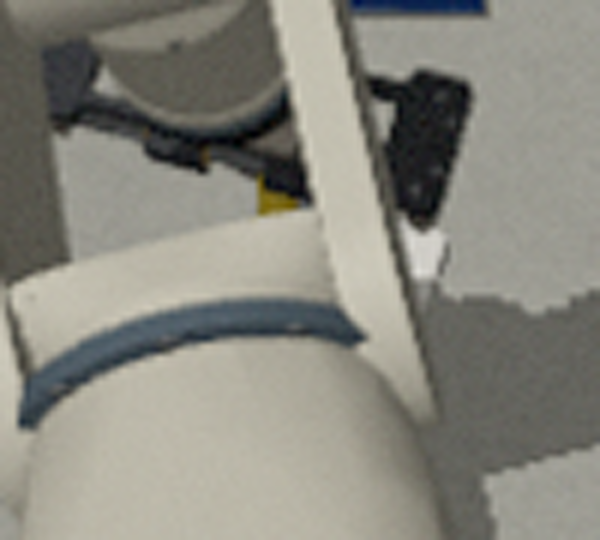

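```bash
cat >> h.py <<'E'
def plane_pts(d,pix):
    """side pixels -> points in tool x-z plane through tcp; returns coordinates (along tool x, along tool z) rel tcp"""
    s=r.sense();R=cv2.Rodrigues(np.array(s['tcp_rot'],float))[0];p=np.array(s['tcp_pos']);n=R[:,1]
    out=[]
    for u in pix:
        o,v=ray(d,u); X=o+v*(n@(p-o))/(n@v); out.append(R.T@(X-p))
    return np.array(out)
E
python3 - <<'E'
from h import *
import pickle
d=pickle.load(open('D1.pkl','rb'))['side']
px=[(318,322),(280,385),(240,462),(207,502)]
P=plane_pts(d,[(270+x/6-.42,90+y/6-.42) for x,y in px])
print(P.round(4))
a=P[0]-P[3];print(np.hypot(a[0],a[2]),np.degrees(np.arctan2(a[0],-a[2])))
a=P[0]-P[1];print(np.hypot(a[0],a[2]),np.degrees(np.arctan2(a[0],-a[2])))
E
```

```text
[[ 0.0284  0.      0.0137]
 [ 0.0477  0.      0.0514]
 [ 0.0682 -0.      0.0986]
 [ 0.086  -0.      0.1237]]
0.12417501097549602 -27.6824403834856
0.04233552752604037 -27.11776931556999
```

The brush is now tilted about 27.5°, with the flange-to-head distance measuring 124 mm as it should. The handle has slid about 11 mm in the pads but is still held. That angle is within 5° of the beaker's, and the head has 7 mm of clearance all round, so I'll keep it. Next I'll slide out of the fork.

Emit:
arm_command([
  {"travel": [0.006,0,0],"twist": 0},
  {"travel": [0.012,0,-0.001],"twist": 0},
  {"travel": [0.015,0,0],"twist": 0},
  {"travel": [0.015,0,0],"twist": 0},
  {"travel": [0.015,0,0],"twist": 0},
  {"travel": [0.015,0,0],"twist": 0},
  {"travel": [0.01,0,0],"twist": 0},
  {"travel": [0,0,0],"twist": 0},
])

```text
time: 6.33
tcp_pos: [0.5457, 0.2064, 0.253]
tcp_rot: [0.388, 3.117, 0.001]
force: [0.8, 0.1, -0.1]
gripper_width: 0.21
```

```bash
python3 -c "
from h import *
delta((.55,.205,.25),75.7)
d=cam('side');save(d,'pics/s9.png',(250,80,370,200),5)
import pickle;e=cam('top');save(e,'pics/t9.png',(210,130,310,220),6);pickle.dump({'side':d,'top':e},open('D1.pkl','wb'))"
```

```text
t 6.33 tcp [0.5457 0.2064 0.253 ] yaw_y 75.8 w 0.21 F [ 0.8  0.1 -0.1] q6 -0.96 | tool delta [-0.0045 -0.0003  0.003 ] tilt 0.06
twist 0.1
```

View pics/s9.png

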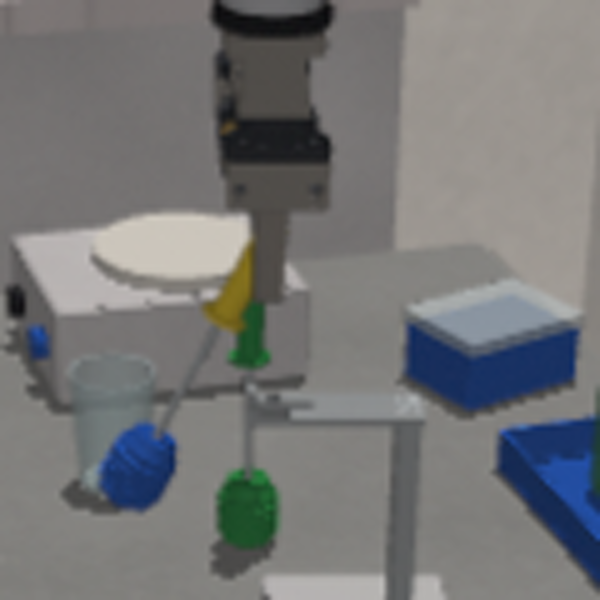

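Emit:
arm_command([
  {"travel": [0,0,-0.025],"twist": 0},
  {"travel": [0,-0.01,-0.035],"twist": 0},
  {"travel": [0,-0.025,-0.03],"twist": 0},
  {"travel": [0,-0.03,-0.025],"twist": 0},
  {"travel": [0,-0.033,-0.02],"twist": 0},
  {"travel": [0,-0.033,-0.02],"twist": 0},
  {"travel": [0,-0.025,0],"twist": 0},
  {"travel": [0,0,0],"twist": 0},
])

```text
time: 7.1
tcp_pos: [0.5128, 0.048, 0.4153]
tcp_rot: [0.384, 3.111, -0.005]
force: [1.5, 0.5, -1.2]
gripper_width: 0.21
```

Emit:
arm_command([
  {"travel": [0,0,0],"twist": 7},
  {"travel": [0,0,0],"twist": 7},
  {"travel": [0,0,0],"twist": 7},
  {"travel": [0,0,0],"twist": 7},
  {"travel": [0,0,0],"twist": 7},
  {"travel": [0,0,0],"twist": 7},
  {"travel": [0,0,0],"twist": 7},
  {"travel": [0,0,0],"twist": 7},
])

```text
time: 7.77
tcp_pos: [0.5189, 0.0457, 0.4161]
tcp_rot: [1.827, 2.541, 0.006]
force: [0.3, 0.2, -0.3]
gripper_width: 0.213
```

```bash
python3 -c "
from h import *
delta((.55,-.0,.4),-84)"
```

```text
t 7.77 tcp [0.5189 0.0457 0.4161] yaw_y 18.57 w 0.213 F [ 0.3  0.2 -0.3] q6 -0.24 | tool delta [-0.0531  0.0147  0.0166] tilt 0.74
twist 102.57
```

Emit:
arm_command([
  {"travel": [0,0,0],"twist": 7},
  {"travel": [0,0,0],"twist": 7},
  {"travel": [0,0,0],"twist": 7},
  {"travel": [0,0,0],"twist": 7},
  {"travel": [0,0,0],"twist": 7},
  {"travel": [0,0,0],"twist": 7},
  {"travel": [0,0,0],"twist": 7},
  {"travel": [0,0,0],"twist": 7},
])

```text
time: 8.43
tcp_pos: [0.525, 0.0473, 0.4135]
tcp_rot: [2.824, 1.355, 0.014]
force: [-0.7, 0.3, -1.2]
gripper_width: 0.212
```

Emit:
arm_command([
  {"travel": [0,0,0],"twist": 7},
  {"travel": [0,0,0],"twist": 7},
  {"travel": [0,0,0],"twist": 7},
  {"travel": [0,0,0],"twist": 7},
  {"travel": [0,0,0],"twist": 7},
  {"travel": [0,0,0],"twist": 7},
  {"travel": [0,0,0],"twist": 2},
  {"travel": [0,0,0],"twist": 0},
])

```text
time: 9.1
tcp_pos: [0.531, 0.0489, 0.4107]
tcp_rot: [3.133, 0.157, 0.018]
force: [-0.7, -0.4, -0.8]
gripper_width: 0.212
```

```bash
python3 -c "
from h import *
delta((.52,-.166,.4),-84)
d=cam('side');save(d,'pics/s10.png',(250,40,450,280),2.5)
import pickle;e=cam('top');save(e,'pics/t10.png',(250,100,450,250),4);pickle.dump({'side':d,'top':e},open('D2.pkl','wb'))"
```

```text
t 9.1 tcp [0.531  0.0489 0.4107] yaw_y -84.26 w 0.212 F [-0.7 -0.4 -0.8] q6 1.56 | tool delta [-0.0325  0.2127  0.0115] tilt 0.72
twist -0.26
```

View pics/s10.png

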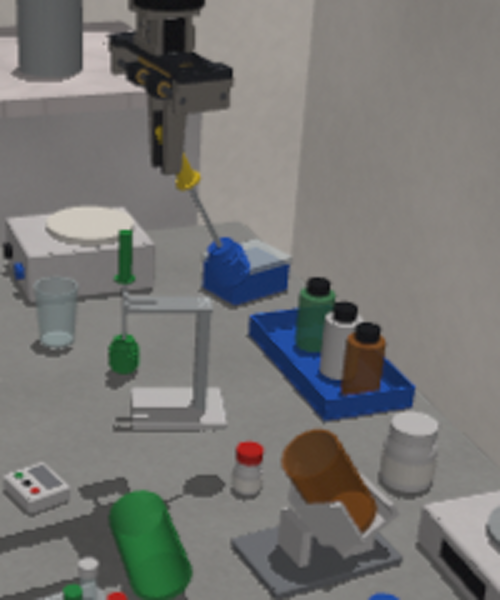

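View pics/t10.png

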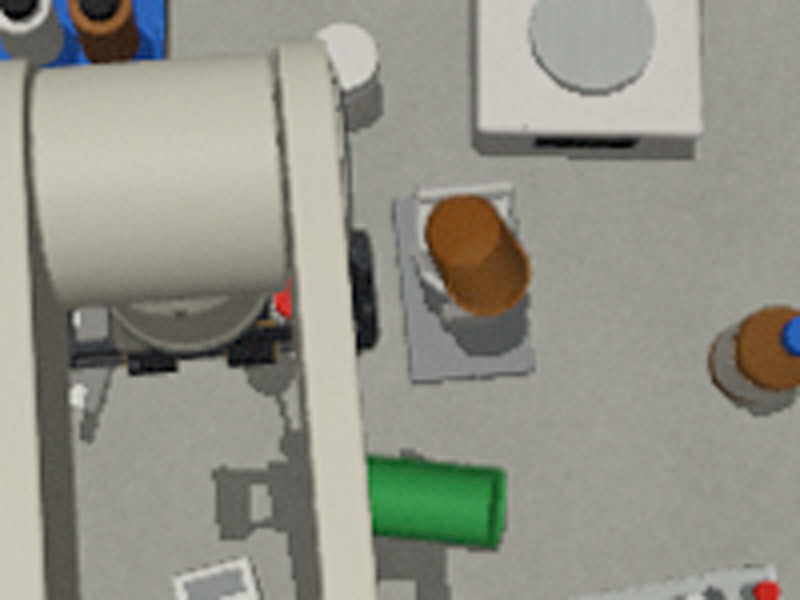

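The brush's nose now points forward and down, with the flange at (187,180) and the head at (227,262) in the side crop. I'll measure it in the tool plane.

Run:
```python
from h import *
import pickle
d=pickle.load(open('D2.pkl','rb'))['side'];save(d,'pics/s11.png',(305,80,365,165),7)
```

```text
(no output)
```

View pics/s11.png

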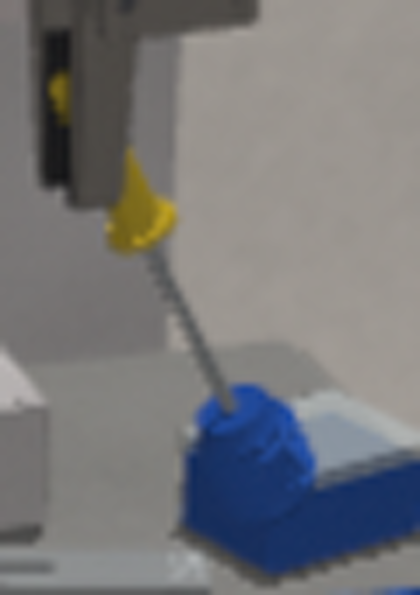

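Run:
```python
from h import *
import pickle
d=pickle.load(open('D2.pkl','rb'))['side']
px=[(60,93),(143,229),(155,255),(228,402),(252,457)]
P=plane_pts(d,[(305+x/7-.43,80+y/7-.43) for x,y in px])
print(P.round(4))
for i,j in((0,1),(2,3),(1,4)):
    a=P[j]-P[i];print(np.hypot(a[0],a[2]),np.degrees(np.arctan2(a[0],a[2])))
```

```text
[[-0.0089 -0.     -0.0441]
 [ 0.0291 -0.      0.0166]
 [ 0.0349 -0.      0.0284]
 [ 0.0715 -0.      0.0986]
 [ 0.0843 -0.      0.1259]]
0.07161473596893297 32.024449334595516
0.07913679989375534 27.561732132408277
0.122454278637199 26.793652158447628
```

```bash
cat >> h.py <<'E'
NOSE=np.array([.098,0,.151])
F=np.array([.6936,-.1593,.0505]); e=np.array([np.cos(np.radians(6)),np.sin(np.radians(6)),0]); Z=np.array([0,0,1.])
a=-np.sin(np.radians(32))*e+np.cos(np.radians(32))*Z; xb=np.cos(np.radians(32))*e+np.sin(np.radians(32))*Z
yb=np.cross(a,xb)
def nose():
    s=r.sense();R=cv2.Rodrigues(np.array(s['tcp_rot'],float))[0];n=np.array(s['tcp_pos'])+R@NOSE-F
    print('nose in beaker x,y,z mm',(1000*np.array([n@xb,n@yb,n@a])).round(1))
def tonose(zb,x=-.002,y=0):
    N=F+zb*a+x*xb+y*yb
    s=r.sense();R=cv2.Rodrigues(np.array(s['tcp_rot'],float))[0]
    delta(N-R@NOSE,-84); nose()
E
python3 -c "
from h import *
tonose(.19);tonose(.135)"
```

```text
t 9.2 tcp [0.5308 0.0488 0.4107] yaw_y -84.05 w 0.212 F [ 0.1 -0.2 -0.9] q6 1.56 | tool delta [-0.0622  0.2229  0.0508] tilt 0.71
twist -0.05
nose in beaker x,y,z mm [ 77.1 223.1 199.8]
t 9.2 tcp [0.5308 0.0488 0.4107] yaw_y -84.05 w 0.212 F [ 0.1 -0.2 -0.9] q6 1.56 | tool delta [-0.0336  0.2226  0.0978] tilt 0.71
twist -0.05
nose in beaker x,y,z mm [ 77.1 223.1 199.8]
```

Emit:
arm_command([
  {"travel": [-0.01,0.03,0],"twist": 0},
  {"travel": [-0.01,0.038,0],"twist": 0},
  {"travel": [-0.01,0.038,0.005],"twist": 0},
  {"travel": [-0.01,0.038,0.005],"twist": 0},
  {"travel": [-0.01,0.038,0.005],"twist": 0},
  {"travel": [-0.01,0.03,0.005],"twist": 0},
  {"travel": [0,0.008,0],"twist": 0},
  {"travel": [0,0,0],"twist": 0},
])

```text
time: 9.87
tcp_pos: [0.4966, -0.1839, 0.3894]
tcp_rot: [3.131, 0.196, 0.021]
force: [-0.7, 0.2, -0.0]
gripper_width: 0.209
```

```bash
python3 -c "
from h import *
tonose(.155)"
```

```text
t 9.87 tcp [ 0.4966 -0.1839  0.3894] yaw_y -82.85 w 0.209 F [-0.7  0.2 -0. ] q6 1.09 | tool delta [ 0.014  -0.0028  0.059 ] tilt 0.8
twist 1.15
nose in beaker x,y,z mm [ 16.7  -2.8 212.7]
```

Emit:
arm_command([
  {"travel": [0.006,-0.002,0.02],"twist": 1},
  {"travel": [0.006,0,0.02],"twist": 0},
  {"travel": [0.001,0,0.015],"twist": 0},
  {"travel": [0,0,0],"twist": 0},
])

```text
time: 10.2
tcp_pos: [0.5127, -0.1787, 0.3346]
tcp_rot: [3.132, 0.171, 0.027]
force: [-0.7, 0.1, -1.8]
gripper_width: 0.209
```

```bash
python3 -c "
from h import *
tonose(.135)
import pickle
d=cam('side');save(d,'pics/s12.png',(310,120,430,260),4)
e=cam('top');save(e,'pics/t12.png',(310,120,410,195),6);pickle.dump({'side':d,'top':e},open('D3.pkl','wb'))"
```

```text
t 10.2 tcp [ 0.5127 -0.1787  0.3346] yaw_y -83.77 w 0.209 F [-0.7  0.1 -1.8] q6 1.12 | tool delta [ 0.0078 -0.0009  0.0215] tilt 1.02
twist 0.23
nose in beaker x,y,z mm [  2.4  -0.8 157.4]
```

View pics/s12.png

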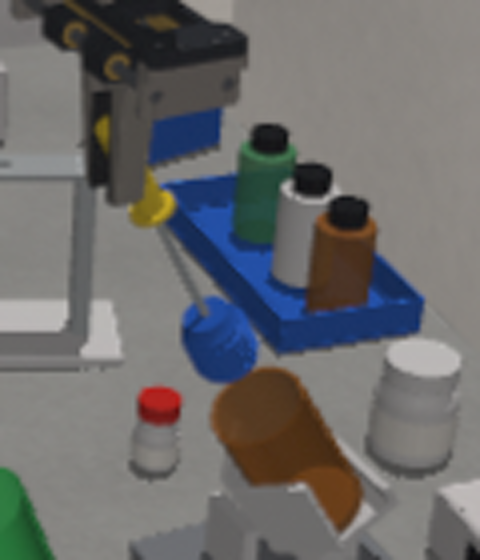

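View pics/t12.png

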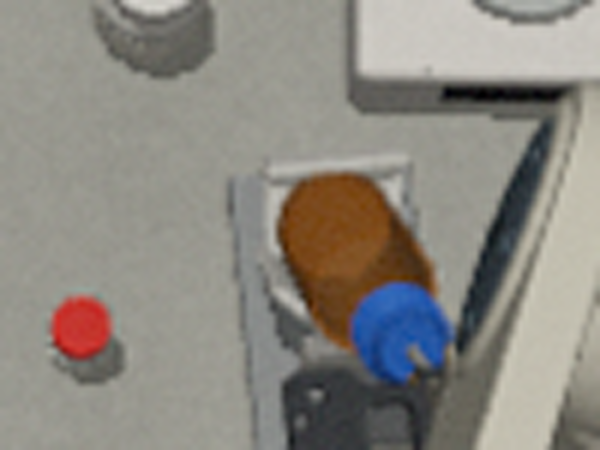

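Run:
```python
from h import *
import pickle
D=pickle.load(open('D3.pkl','rb'))
X,g=tri(D['top'],(310+402/6-.42,120+333/6-.42),D['side'],(310+219/4-.38,120+340/4-.38))
n=X-F;print(X.round(4),g,'head centre in beaker',(1000*np.array([n@xb,n@yb,n@a])).round(1))
t=np.radians(27.5)
s=r.sense();R=cv2.Rodrigues(np.array(s['tcp_rot'],float))[0]
H=np.array(s['tcp_pos'])+R@(NOSE-.0275*np.array([np.sin(t),0,np.cos(t)]));n=H-F
print(H.round(4),(1000*np.array([n@xb,n@yb,n@a])).round(1))
for k in D: print(k,proj(D[k],H), proj(D[k],X))
```

```text
[ 0.5983 -0.1705  0.2111] 0.0005856758330376604 head centre in beaker [  3.7  -1.2 187. ]
[ 0.6009 -0.1705  0.2125] [  6.6  -1.5 186.9]
side [365.19631212 204.06090465] [364.26123431 204.64048687]
top [376.69646609 174.05650522] [376.61321405 174.98815478]
```

Triangulated head centre agrees with the model to 3 mm. Now I'll descend along the axis.

Emit:
arm_command([
  {"travel": [0.004,-0.001,0.01],"twist": 0},
  {"travel": [0.004,0,0.01],"twist": 0},
  {"travel": [0,0,0],"twist": 0},
])

```text
time: 10.55
tcp_pos: [0.5243, -0.1762, 0.3194]
tcp_rot: [3.129, 0.174, 0.04]
force: [0.1, 0.1, -0.5]
gripper_width: 0.209
```

```bash
python3 -c "
from h import *
tonose(.10,-.001)"
```

```text
t 10.55 tcp [ 0.5243 -0.1762  0.3194] yaw_y -83.63 w 0.209 F [ 0.1  0.1 -0.5] q6 1.13 | tool delta [ 0.0137 -0.0001  0.0365] tilt 1.51
twist 0.37
nose in beaker x,y,z mm [  5.8   0.2 138.4]
```

Emit:
arm_command([
  {"travel": [0.002,0,0.01],"twist": 0},
  {"travel": [0.002,0,0.01],"twist": 0},
  {"travel": [0.003,0,0.008],"twist": 0},
  {"travel": [0.002,0,0.004],"twist": 0},
])

```text
time: 10.88
tcp_pos: [0.5356, -0.1752, 0.286]
tcp_rot: [3.128, 0.175, 0.043]
force: [0.1, 0.1, -1.0]
gripper_width: 0.211
```

```bash
python3 -c "
from h import *
tonose(.07,-.001)
print(cv2.Rodrigues(r.sense()['tcp_rot'])[0][:,2])
import pickle
d=cam('side');save(d,'pics/s13.png',(310,120,430,260),4)
e=cam('top');save(e,'pics/t13.png',(310,120,410,195),6)"
```

```text
t 10.88 tcp [ 0.5356 -0.1752  0.286 ] yaw_y -83.6 w 0.211 F [ 0.1  0.1 -1. ] q6 1.14 | tool delta [ 0.018  -0.0002  0.0288] tilt 1.64
twist 0.4
nose in beaker x,y,z mm [-1.90e+00 -1.00e-01  1.04e+02]
[ 0.02777767 -0.00688171 -0.99959044]
```

View pics/s13.png

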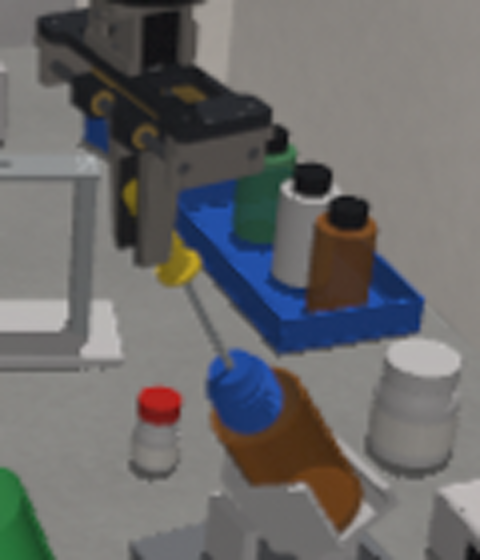

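View pics/t13.png

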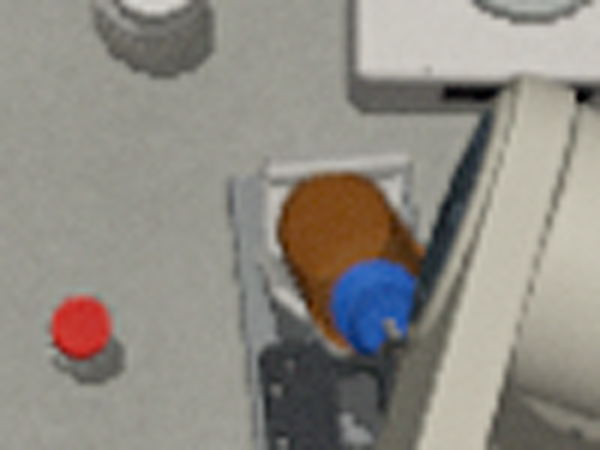

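The head is entering cleanly, without contact (force ~1 N). Continuing down.

Emit:
arm_command([
  {"travel": [0.006,0,0.009],"twist": 0},
  {"travel": [0.006,0,0.009],"twist": 0},
  {"travel": [0.006,0,0.008],"twist": 0},
  {"travel": [0,0,0],"twist": 0},
])

```text
time: 11.32
tcp_pos: [0.5564, -0.1736, 0.2589]
tcp_rot: [3.128, 0.174, 0.044]
force: [-0.5, -0.4, -2.2]
gripper_width: 0.21
```

```bash
python3 -c "
from h import *
tonose(.04,.001)"
```

```text
t 11.32 tcp [ 0.5564 -0.1736  0.2589] yaw_y -83.63 w 0.21 F [-0.5 -0.4 -2.2] q6 1.15 | tool delta [ 0.0147 -0.0009  0.0262] tilt 1.7
twist 0.37
nose in beaker x,y,z mm [ 1.6 -0.8 70. ]
```

Emit:
arm_command([
  {"travel": [0.005,-0.0005,0.009],"twist": 0},
  {"travel": [0.005,-0.0005,0.009],"twist": 0},
  {"travel": [0.005,0,0.008],"twist": 0},
  {"travel": [0,0,0],"twist": 0},
])

```text
time: 11.65
tcp_pos: [0.5738, -0.1708, 0.2301]
tcp_rot: [3.128, 0.175, 0.044]
force: [0.0, 0.4, -0.7]
gripper_width: 0.21
```

```bash
python3 -c "
from h import *
tonose(.02,.001)
d=cam('side');save(d,'pics/s14.png',(310,120,430,260),4)"
```

```text
t 11.65 tcp [ 0.5738 -0.1708  0.2301] yaw_y -83.62 w 0.21 F [ 0.   0.4 -0.7] q6 1.17 | tool delta [0.0081 0.0002 0.014 ] tilt 1.67
twist 0.38
nose in beaker x,y,z mm [ 1.1  0.3 36.2]
```

View pics/s14.png

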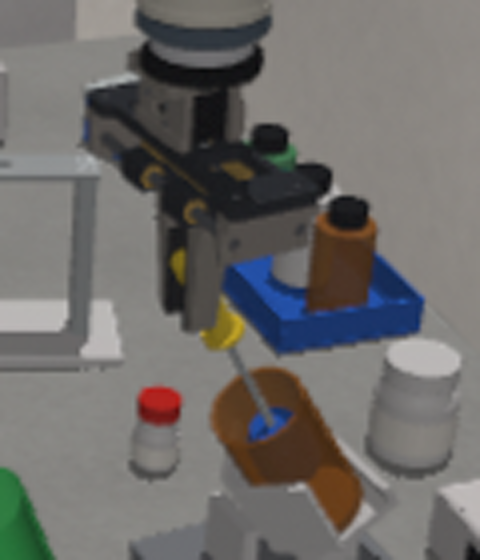

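The head is inside and centred in the mouth. Now down to the floor in gentle steps.

Emit:
arm_command([
  {"travel": [0.005,0,0.008],"twist": 0},
  {"travel": [0.004,0,0.007],"twist": 0},
  {"travel": [0.002,0,0.004],"twist": 0},
  {"travel": [0,0,0],"twist": 0},
])

```text
time: 12.03
tcp_pos: [0.5865, -0.1698, 0.2107]
tcp_rot: [3.127, 0.175, 0.045]
force: [-1.1, -0.4, -1.3]
gripper_width: 0.21
```

```bash
python3 -c "
from h import *
tonose(.005,.001)"
```

```text
t 12.03 tcp [ 0.5865 -0.1698  0.2107] yaw_y -83.62 w 0.21 F [-1.1 -0.4 -1.3] q6 1.17 | tool delta [ 0.0033 -0.0002  0.0074] tilt 1.73
twist 0.38
nose in beaker x,y,z mm [ 1.8 -0.2 13.1]
```

Emit:
arm_command([
  {"travel": [0.002,0,0.003],"twist": 0},
  {"travel": [0.0015,0,0.003],"twist": 0},
  {"travel": [0.001,0,0.002],"twist": 0},
])

```text
time: 12.28
tcp_pos: [0.5917, -0.1695, 0.2026]
tcp_rot: [3.127, 0.174, 0.046]
force: [-0.4, -0.1, -0.6]
gripper_width: 0.213
```

```bash
python3 -c "
from h import *
tonose(.003,.001)"
```

```text
t 12.28 tcp [ 0.5917 -0.1695  0.2026] yaw_y -83.63 w 0.213 F [-0.4 -0.1 -0.6] q6 1.18 | tool delta [-0.0007 -0.0004  0.0009] tilt 1.76
twist 0.37
nose in beaker x,y,z mm [ 2.1 -0.4  3.4]
```

Emit:
arm_command([
  {"travel": [0.0005,0,0.002],"twist": 0},
  {"travel": [0.0005,0,0.002],"twist": 0},
])

```text
time: 12.45
tcp_pos: [0.5924, -0.1696, 0.1992]
tcp_rot: [3.127, 0.175, 0.044]
force: [-15.9, -1.7, 26.1]
gripper_width: 0.211
```

```bash
python3 -c "
from h import *
tonose(.003,.001)
d=cam('side');save(d,'pics/s15.png',(340,160,420,260),6)"
```

```text
t 12.45 tcp [ 0.5924 -0.1696  0.1992] yaw_y -83.61 w 0.211 F [-15.9  -1.7  26.1] q6 1.18 | tool delta [-0.001  -0.0007 -0.0027] tilt 1.7
twist 0.39
nose in beaker x,y,z mm [ 0.5 -0.7  0.2]
```

View pics/s15.png

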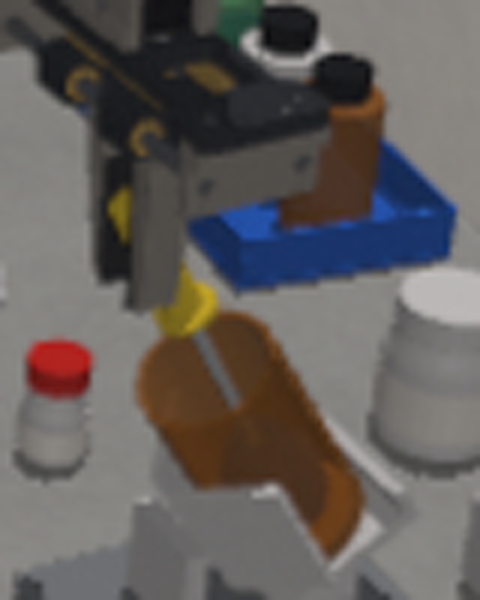

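Floor touched: the contact was stiff, at about 30 N, still under 50. The floor lies where the model put it. I'll back off and draw up.

Emit:
arm_command([
  {"travel": [-0.002,0,-0.004],"twist": 0},
  {"travel": [-0.005,0,-0.008],"twist": 0},
  {"travel": [-0.006,0,-0.01],"twist": 0},
  {"travel": [-0.006,0,-0.01],"twist": 0},
])

```text
time: 12.83
tcp_pos: [0.5708, -0.1715, 0.2315]
tcp_rot: [3.127, 0.175, 0.04]
force: [-0.2, -0.1, -1.0]
gripper_width: 0.213
```

```bash
python3 -c "
from h import *
tonose(.09,.001)"
```

```text
t 12.83 tcp [ 0.5708 -0.1715  0.2315] yaw_y -83.6 w 0.213 F [-0.2 -0.1 -1. ] q6 1.16 | tool delta [-0.0241  0.0002 -0.0449] tilt 1.57
twist 0.4
nose in beaker x,y,z mm [-1.1 -0.1 39.1]
```

Emit:
arm_command([
  {"travel": [-0.005,0,-0.01],"twist": 0},
  {"travel": [-0.005,0,-0.01],"twist": 0},
  {"travel": [-0.006,0,-0.01],"twist": 0},
  {"travel": [-0.006,0,-0.01],"twist": 0},
  {"travel": [0,0,0],"twist": 0},
])

```text
time: 13.25
tcp_pos: [0.545, -0.1744, 0.2795]
tcp_rot: [3.125, 0.174, 0.048]
force: [0.0, 0.4, -0.9]
gripper_width: 0.213
```

```bash
python3 -c "
from h import *
tonose(.03,.0)
import pickle
d=cam('side');save(d,'pics/s16.png',(320,140,420,260),5);pickle.dump(d,open('D4.pkl','wb'))"
```

```text
t 13.25 tcp [ 0.545  -0.1744  0.2795] yaw_y -83.63 w 0.213 F [ 0.   0.4 -0.9] q6 1.15 | tool delta [ 0.0292 -0.0013  0.0565] tilt 1.88
twist 0.37
nose in beaker x,y,z mm [ 3.2 -0.7 93.5]
```

View pics/s16.png

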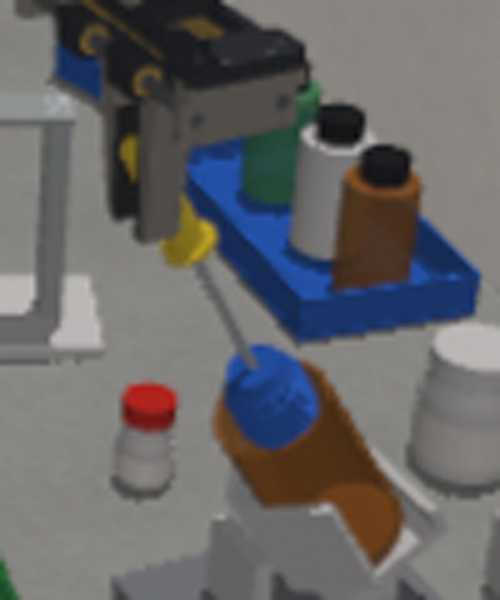

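Beaker unmoved, head at the mouth. Second stroke: down to a model height of about 6 mm.

Emit:
arm_command([
  {"travel": [0.005,-0.0005,0.01],"twist": 0},
  {"travel": [0.005,-0.0005,0.01],"twist": 0},
  {"travel": [0.005,0,0.01],"twist": 0},
  {"travel": [0.005,0,0.01],"twist": 0},
  {"travel": [0.005,0,0.009],"twist": 0},
])

```text
time: 13.72
tcp_pos: [0.5739, -0.1707, 0.2257]
tcp_rot: [3.125, 0.173, 0.049]
force: [-0.3, -0.5, -2.3]
gripper_width: 0.209
```

```bash
python3 -c "
from h import *
tonose(.008,.0)"
```

```text
t 13.72 tcp [ 0.5739 -0.1707  0.2257] yaw_y -83.66 w 0.209 F [-0.3 -0.5 -2.3] q6 1.17 | tool delta [ 0.0127 -0.0003  0.0209] tilt 1.91
twist 0.34
nose in beaker x,y,z mm [-0.4 -0.1 32.4]
```

Emit:
arm_command([
  {"travel": [0.005,0,0.008],"twist": 0},
  {"travel": [0.004,0,0.006],"twist": 0},
  {"travel": [0.002,0,0.003],"twist": 0},
  {"travel": [0.001,0,0.002],"twist": 0},
])

```text
time: 14.05
tcp_pos: [0.5872, -0.1682, 0.1992]
tcp_rot: [3.128, 0.175, 0.038]
force: [-0.3, -0.3, -0.2]
gripper_width: 0.209
```

```bash
python3 -c "
from h import *
tonose(.005,.0)"
```

```text
t 14.05 tcp [ 0.5872 -0.1682  0.1992] yaw_y -83.6 w 0.209 F [-0.3 -0.3 -0.2] q6 1.18 | tool delta [ 0.0026  0.0016 -0.0041] tilt 1.47
twist 0.4
nose in beaker x,y,z mm [-4.3  1.5  2.8]
```

Emit:
arm_command([
  {"travel": [0.001,0,0],"twist": 0},
  {"travel": [0.0005,0,0.0005],"twist": 0},
  {"travel": [0,0,0],"twist": 0},
])

```text
time: 14.3
tcp_pos: [0.589, -0.168, 0.1982]
tcp_rot: [3.128, 0.175, 0.037]
force: [0.1, -0.0, -0.9]
gripper_width: 0.213
```

```bash
python3 -c "
from h import *
tonose(.005,.0)
d=cam('side');save(d,'pics/s17.png',(340,160,420,260),6)
tonose(.09)"
```

```text
t 14.3 tcp [ 0.589  -0.168   0.1982] yaw_y -83.59 w 0.213 F [ 0.1 -0.  -0.9] q6 1.18 | tool delta [ 0.0009  0.0017 -0.0052] tilt 1.42
twist 0.41
nose in beaker x,y,z mm [-3.5  1.6  1. ]
t 14.35 tcp [ 0.5891 -0.168   0.1984] yaw_y -83.59 w 0.212 F [ 0.5 -0.9 -1.2] q6 1.18 | tool delta [-0.0442  0.002  -0.077 ] tilt 1.44
twist 0.41
nose in beaker x,y,z mm [-3.3  1.6  1.2]
```

View pics/s17.png

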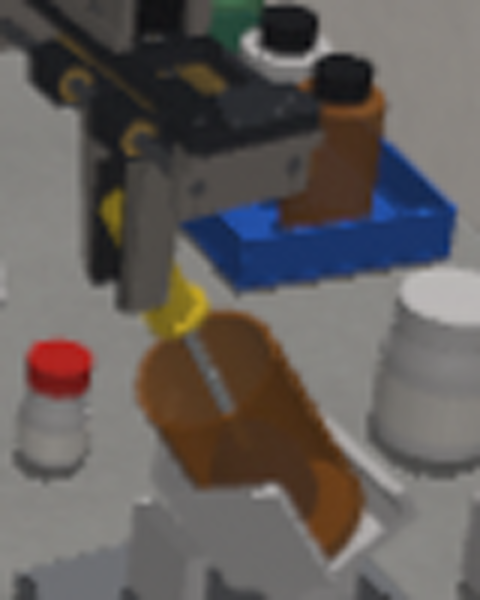

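The flange is at the same depth as on the first stroke, and the nose is at about 2 mm. Now drawing up the second time and out.

Emit:
arm_command([
  {"travel": [-0.004,0.001,-0.007],"twist": 0},
  {"travel": [-0.006,0,-0.01],"twist": 0},
  {"travel": [-0.006,0,-0.011],"twist": 0},
  {"travel": [-0.006,0,-0.011],"twist": 0},
  {"travel": [-0.006,0,-0.011],"twist": 0},
  {"travel": [-0.006,0,-0.011],"twist": 0},
])

```text
time: 14.85
tcp_pos: [0.5502, -0.1728, 0.2651]
tcp_rot: [3.128, 0.175, 0.038]
force: [-0.1, 0.0, -1.9]
gripper_width: 0.21
```

```bash
python3 -c "
from h import *
tonose(.14,.0)"
```

```text
t 14.85 tcp [ 0.5502 -0.1728  0.2651] yaw_y -83.59 w 0.21 F [-0.1  0.  -1.9] q6 1.15 | tool delta [-0.0305  0.001  -0.0535] tilt 1.49
twist 0.41
nose in beaker x,y,z mm [-1.   0.7 78.4]
```

Emit:
arm_command([
  {"travel": [-0.006,0,-0.011],"twist": 0},
  {"travel": [-0.006,0,-0.011],"twist": 0},
  {"travel": [-0.007,0,-0.011],"twist": 0},
  {"travel": [-0.007,0,-0.011],"twist": 0},
  {"travel": [-0.01,0,-0.025],"twist": 0},
  {"travel": [-0.01,0,-0.03],"twist": 0},
  {"travel": [-0.01,0,-0.03],"twist": 0},
  {"travel": [0,0,0],"twist": 0},
])

```text
time: 15.52
tcp_pos: [0.4834, -0.1785, 0.4068]
tcp_rot: [3.126, 0.175, 0.043]
force: [0.8, -0.2, -0.6]
gripper_width: 0.214
```

```bash
python3 -c "
from h import *
tonose(.14,.0)
delta((.45,.1,.4),-104.3)
import pickle
d=cam('side');save(d,'pics/s18.png',(270,40,430,260),2.5);save(d,'pics/s18b.png',(300,80,380,180),6);e=cam('top');save(e,'pics/t18.png',(310,110,430,200),6);pickle.dump(dict(side=d,top=e),open('D5.pkl','wb'))"
```

```text
t 15.52 tcp [ 0.4834 -0.1785  0.4068] yaw_y -83.62 w 0.214 F [ 0.8 -0.2 -0.6] q6 1.1 | tool delta [0.0324 0.0009 0.0903] tilt 1.7
twist 0.38
nose in beaker x,y,z mm [ 17.8   1.7 234.2]
t 15.52 tcp [ 0.4834 -0.1785  0.4068] yaw_y -83.62 w 0.214 F [ 0.8 -0.2 -0.6] q6 1.1 | tool delta [-0.0023 -0.2806  0.0034] tilt 1.7
twist 20.68
```

View pics/s18b.png

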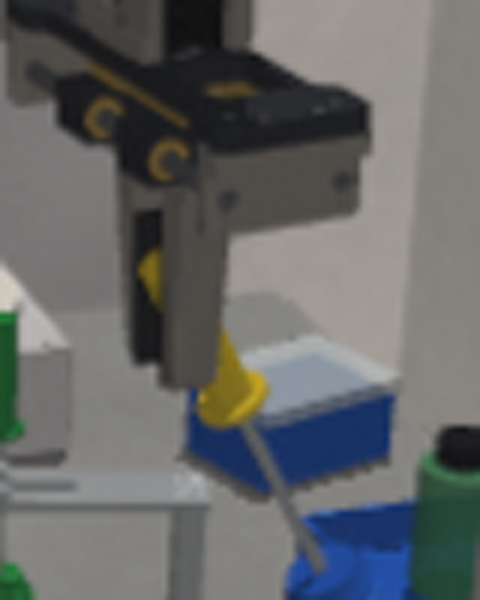

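View pics/s18.png

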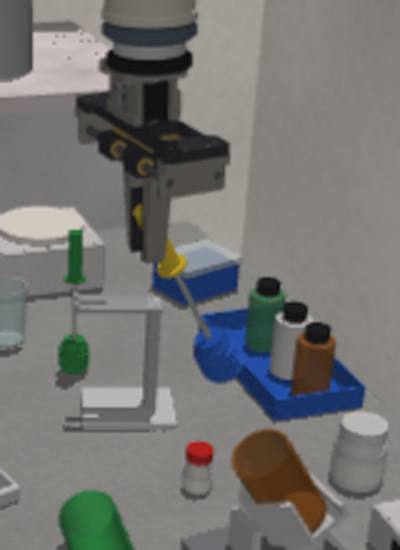

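Run:
```python
from h import *
import pickle
d=pickle.load(open('D5.pkl','rb'))['side']
px=[(150,270),(234,402),(247,425),(318,566)]
P=plane_pts(d,[(300+x/6-.42,80+y/6-.42) for x,y in px])
print(P.round(4))
for i,j in((0,1),(2,3),(1,3)):
    a=P[j]-P[i];print(np.hypot(a[0],a[2]),np.degrees(np.arctan2(a[0],a[2])))
```

```text
[[-0.0095  0.     -0.0506]
 [ 0.0292 -0.      0.0118]
 [ 0.0355  0.      0.0231]
 [ 0.072   0.      0.095 ]]
0.07343419288698416 31.757519556249456
0.08060956094728516 26.93156862411101
0.09352623166888759 27.25173759425261
```

Beaker undisturbed. The brush is held at about 27° to the tool, with the flange at tool (30, 0, 13) mm. Now turning to the hanger direction.

Emit:
arm_command([
  {"travel": [0,-0.02,0],"twist": 7},
  {"travel": [0,-0.035,0],"twist": 7},
  {"travel": [0,-0.038,0],"twist": 6},
  {"travel": [0,-0.038,0],"twist": 0},
  {"travel": [0,-0.038,0],"twist": 0},
])

```text
time: 16.03
tcp_pos: [0.5018, -0.0137, 0.3947]
tcp_rot: [3.109, -0.402, 0.025]
force: [1.0, -0.4, -0.5]
gripper_width: 0.212
```

```bash
cat >> h.py <<'E'
SEAT=np.array([.5655,.2033,.170]);hy=np.radians(-14.3);HX=np.array([np.cos(hy),np.sin(hy),0]);HY=np.array([-np.sin(hy),np.cos(hy),0])
def hang(xh,yh,z):
    T=SEAT+xh*HX+yh*HY;T[2]=z; delta(T,-104.3)
    n=np.array(r.sense()['tcp_pos'])-SEAT; print('tcp in seat frame mm',(1000*np.array([n@HX,n@HY,n[2]])).round(1))
E
python3 -c "
from h import *
hang(-.165,0,.40)"
```

```text
t 16.03 tcp [ 0.5018 -0.0137  0.3947] yaw_y -104.74 w 0.212 F [ 1.  -0.4 -0.5] q6 1.8 | tool delta [-0.1585 -0.2248 -0.0088] tilt 0.98
twist -0.44
tcp in seat frame mm [  -8.1 -226.   224.7]
```

Emit:
arm_command([
  {"travel": [-0.022,-0.031,-0.002],"twist": 0},
  {"travel": [-0.022,-0.031,-0.002],"twist": 0},
  {"travel": [-0.022,-0.031,0],"twist": 0},
  {"travel": [-0.022,-0.031,0],"twist": 0},
  {"travel": [-0.022,-0.031,0],"twist": 0},
  {"travel": [-0.022,-0.031,0],"twist": 0},
  {"travel": [-0.015,-0.02,0],"twist": 0},
  {"travel": [0,0,0],"twist": 0},
])

```text
time: 16.7
tcp_pos: [0.403, 0.2389, 0.3817]
tcp_rot: [3.104, -0.395, -0.006]
force: [0.2, -0.5, -0.5]
gripper_width: 0.211
```

```bash
python3 -c "
from h import *
hang(-.165,0,.24)"
```

```text
t 16.7 tcp [0.403  0.2389 0.3817] yaw_y -104.5 w 0.211 F [ 0.2 -0.5 -0.5] q6 2.36 | tool delta [ 0.0016 -0.0075  0.1417] tilt 0.74
twist -0.2
tcp in seat frame mm [-166.2   -5.7  211.7]
```

Emit:
arm_command([
  {"travel": [0,-0.004,0.025],"twist": 0},
  {"travel": [0,-0.002,0.035],"twist": 0},
  {"travel": [0,0,0.035],"twist": 0},
  {"travel": [0,0,0.025],"twist": 0},
  {"travel": [0,0,0.01],"twist": 0},
  {"travel": [0,0,0],"twist": 0},
])

```text
time: 17.2
tcp_pos: [0.3998, 0.2431, 0.2401]
tcp_rot: [3.1, -0.383, -0.016]
force: [-0.5, 0.7, -0.8]
gripper_width: 0.211
```

```bash
python3 -c "
from h import *
hang(-.165,0,.24)
import pickle
d=cam('side');save(d,'pics/s19.png',(220,90,360,220),5);e=cam('top');save(e,'pics/t19.png',(190,140,310,240),6);pickle.dump(dict(side=d,top=e),open('D6.pkl','wb'))"
```

```text
t 17.2 tcp [0.3998 0.2431 0.2401] yaw_y -104.08 w 0.211 F [-0.5  0.7 -0.8] q6 2.37 | tool delta [ 0.0054 -0.0023  0.    ] tilt 1.2
twist 0.22
tcp in seat frame mm [-170.4   -2.3   70.1]
```

View pics/s19.png

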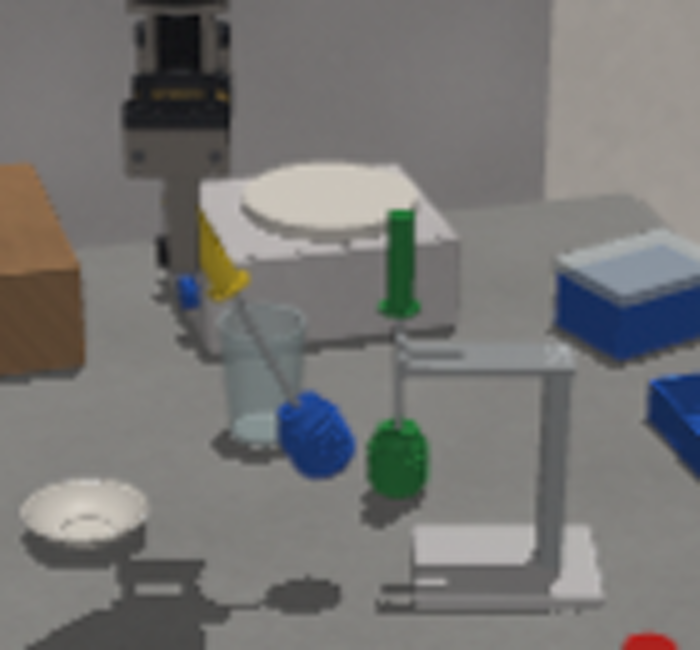

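View pics/t19.png

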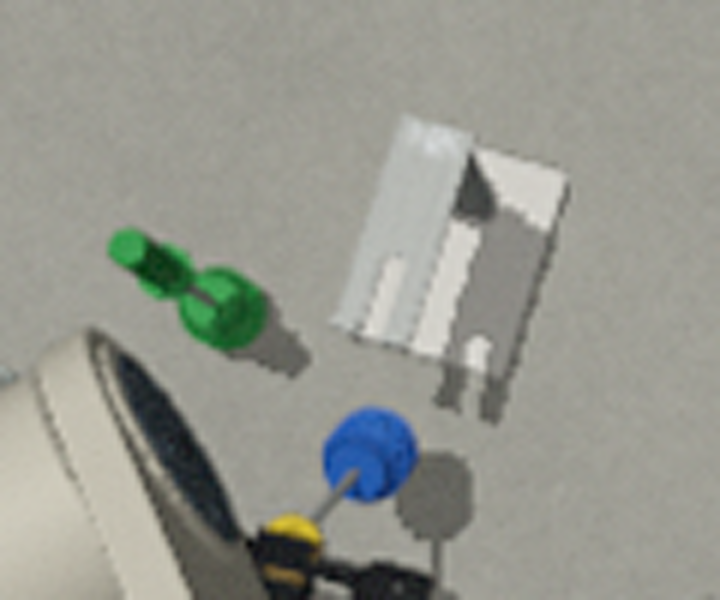

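The top view shows the slot clearly: closed end near (393,258) and mouth near (377,336) in the crop. I'll enlarge it to measure the slot line.

Run:
```python
from h import *
import pickle
D=pickle.load(open('D6.pkl','rb'));save(D['top'],'pics/t20.png',(235,150,285,205),12)
save(D['top'],'pics/t21.png',(225,200,275,245),12)
```

```text
(no output)
```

View pics/t20.png

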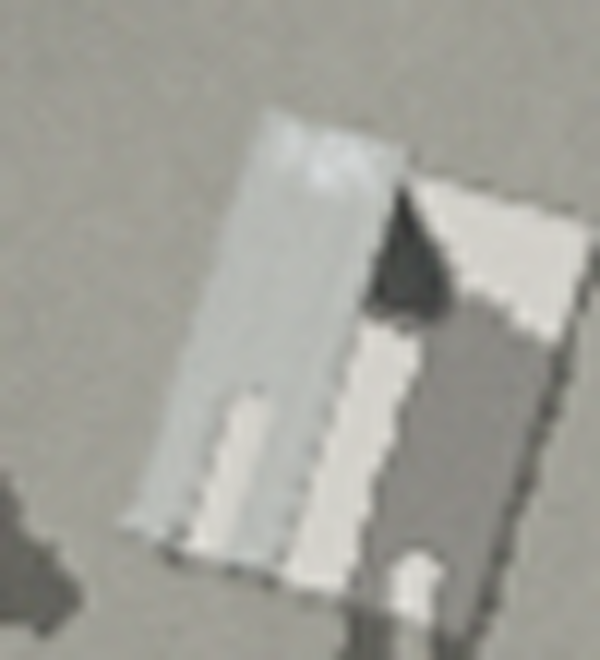

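View pics/t21.png

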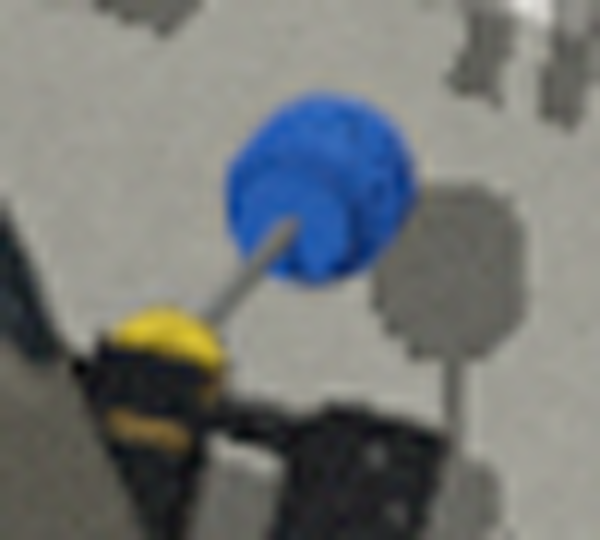

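Run:
```python
from h import *
import pickle
D=pickle.load(open('D6.pkl','rb'));T,S=D['top'],D['side']
f=lambda x,y:(235+x/12-.46,150+y/12-.46)
g=lambda x,y:(225+x/12-.46,200+y/12-.46)
s=lambda x,y:(220+x/5-.4,90+y/5-.4)
A=atz(T,f(245,393),.170);B=atz(T,f(212,552),.170)
def sf(X): n=X-SEAT; return (1000*np.array([n@HX,n@HY,n[2]])).round(1)
print('slot end',A,sf(A),'mouth',B,sf(B),'yaw',np.degrees(np.arctan2((A-B)[1],(A-B)[0])),np.linalg.norm(A-B))
print('edges',sf(atz(T,f(125,525),.176)),sf(atz(T,f(272,110),.17)),sf(atz(T,f(408,150),.17)))
X1,g1=tri(T,g(290,226),S,s(297,402));print('head top',X1,sf(X1),g1)
X3,g3=tri(T,g(320,190),S,s(315,436));print('head ctr',X3,sf(X3),g3)
print('in tool:');st=r.sense();R=cv2.Rodrigues(st['tcp_rot'])[0]
print((R.T@(X1-st['tcp_pos'])).round(4),(R.T@(X3-st['tcp_pos'])).round(4))
P=plane_pts(S,[s(228,285),s(297,402),s(315,436)]);print(P.round(4))
```

```text
slot end [0.57705557 0.20228759 0.17      ] [11.4  1.9 -0. ] mouth [0.53521188 0.2091942  0.17      ] [-30.8  -1.8  -0. ] yaw -9.372585543789182 0.04240984942729102
edges [-30.5  20.5   6. ] [85.5 16.5 -0. ] [ 84.6 -20.9  -0. ]
head top [0.46744387 0.22201993 0.14191127] [-99.6  -6.1 -28.1] 0.0022303082914673852
head ctr [0.4791614  0.21913287 0.11607387] [-87.6  -6.  -53.9] 0.001899190320397476
in tool:
[0.0704 0.0033 0.1003] [0.0826 0.0028 0.126 ]
[[0.027  0.     0.017 ]
 [0.0716 0.     0.1018]
 [0.0837 0.     0.1273]]
```

The slot end measures x=+11.4 mm, y≈0 in the seat frame, as it should. The stem is about 4-6 mm to -y, so I'll shift it and advance to just before the lips.

Emit:
arm_command([
  {"travel": [0.015,-0.003,0],"twist": 0.2},
  {"travel": [0.02,-0.001,0],"twist": 0},
  {"travel": [0.018,0,0],"twist": 0},
  {"travel": [0.006,0,0],"twist": 0},
  {"travel": [0,0,0],"twist": 0},
])

```text
time: 17.72
tcp_pos: [0.4673, 0.2335, 0.2473]
tcp_rot: [3.106, -0.39, -0.001]
force: [-0.7, 0.4, 0.6]
gripper_width: 0.21
```

```bash
python3 -c "
from h import *
hang(-.107,0.001,.24)
import pickle
d=cam('side');save(d,'pics/s22.png',(240,110,340,200),7);e=cam('top');save(e,'pics/t22.png',(225,155,285,215),10);pickle.dump(dict(side=d,top=e),open('D7.pkl','wb'))"
```

```text
t 17.72 tcp [0.4673 0.2335 0.2473] yaw_y -104.3 w 0.21 F [-0.7  0.4  0.6] q6 2.29 | tool delta [-0.0044  0.0039  0.0073] tilt 0.66
twist 0.0
tcp in seat frame mm [-102.6    5.    77.3]
```

View pics/s22.png

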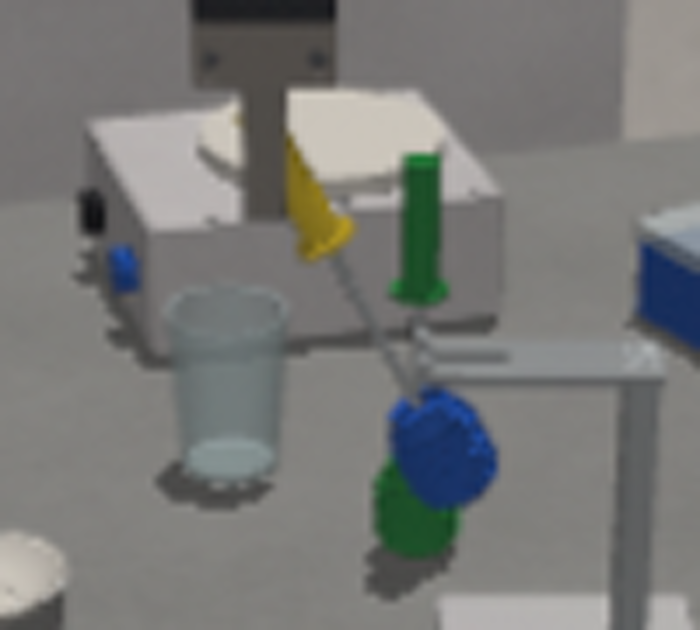

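View pics/t22.png

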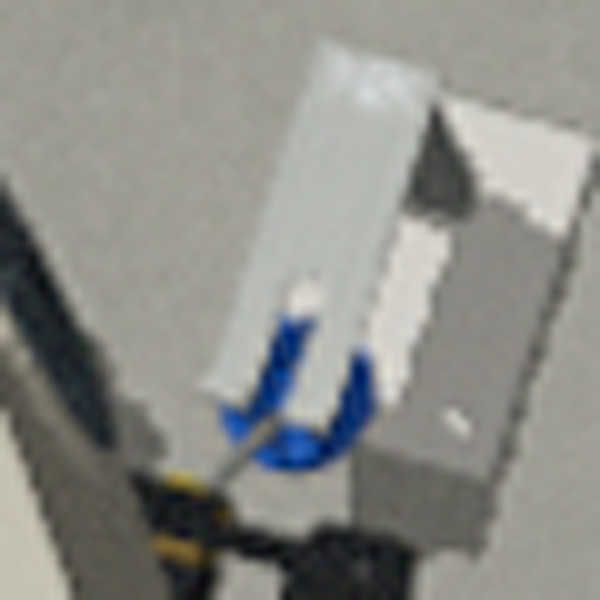

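In the top view the stem lines up with the slot, within about 1 mm. The tool crept up 7 mm, though, so I'll lower it to keep the head clear under the fork.

Emit:
arm_command([
  {"travel": [0,0,0.007],"twist": 0},
  {"travel": [0,0,0.007],"twist": 0},
  {"travel": [0,0,0],"twist": 0},
])

```text
time: 18.07
tcp_pos: [0.4644, 0.2338, 0.2324]
tcp_rot: [3.106, -0.388, -0.002]
force: [-0.7, -0.7, -0.7]
gripper_width: 0.212
```

```bash
python3 -c "
from h import *
hang(-.09,0.005,.235)"
```

```text
t 18.07 tcp [0.4644 0.2338 0.2324] yaw_y -104.26 w 0.212 F [-0.7 -0.7 -0.7] q6 2.29 | tool delta [ 0.0155 -0.0004 -0.0026] tilt 0.64
twist 0.04
tcp in seat frame mm [-105.5    4.6   62.4]
```

Emit:
arm_command([
  {"travel": [0.01,-0.0004,0],"twist": 0},
  {"travel": [0.01,0,0.001],"twist": 0},
  {"travel": [0.008,0,0.001],"twist": 0},
  {"travel": [0,0,0],"twist": 0},
])

```text
time: 18.4
tcp_pos: [0.4929, 0.2271, 0.2297]
tcp_rot: [3.106, -0.385, -0.003]
force: [0.2, -0.4, -0.4]
gripper_width: 0.208
```

```bash
python3 -c "
from h import *
hang(-.05,0.005,.235)
import pickle
d=cam('side');save(d,'pics/s23.png',(240,110,340,200),7);e=cam('top');save(e,'pics/t23.png',(225,155,285,215),10)"
```

```text
t 18.4 tcp [0.4929 0.2271 0.2297] yaw_y -104.11 w 0.208 F [ 0.2 -0.4 -0.4] q6 2.26 | tool delta [ 0.0263  0.0003 -0.0053] tilt 0.67
twist 0.19
tcp in seat frame mm [-76.3   5.2  59.7]
```

View pics/s23.png

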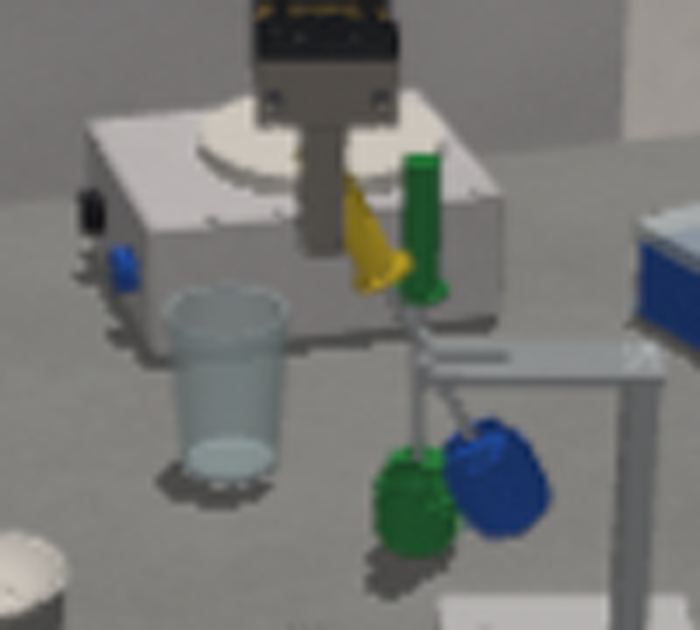

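View pics/t23.png

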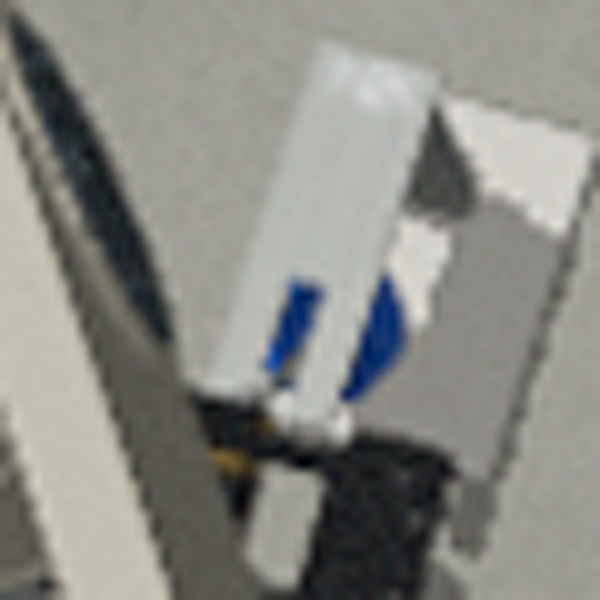

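The stem is entering between the lips, with the head below the fork. Advancing to the slot end.

Emit:
arm_command([
  {"travel": [0.008,0,-0.003],"twist": 0},
  {"travel": [0.008,0,-0.003],"twist": 0},
  {"travel": [0.008,0,0],"twist": 0},
  {"travel": [0.006,0,0],"twist": 0},
])

```text
time: 18.83
tcp_pos: [0.5224, 0.2195, 0.2367]
tcp_rot: [3.106, -0.384, -0.005]
force: [-1.2, -0.1, -0.9]
gripper_width: 0.211
```

```bash
python3 -c "
from h import *
hang(-.05,0.004,.235)"
```

```text
t 18.83 tcp [0.5224 0.2195 0.2367] yaw_y -104.09 w 0.211 F [-1.2 -0.1 -0.9] q6 2.22 | tool delta [-0.0042  0.001   0.0017] tilt 0.7
twist 0.21
tcp in seat frame mm [-45.8   5.   66.7]
```

Emit:
arm_command([
  {"travel": [0.006,0.0005,0],"twist": 0},
  {"travel": [0.006,0.0005,0],"twist": 0},
  {"travel": [0.006,0.0005,0],"twist": 0},
  {"travel": [0.006,0.0005,0],"twist": 0},
])

```text
time: 19.17
tcp_pos: [0.5449, 0.2113, 0.2357]
tcp_rot: [3.106, -0.385, -0.016]
force: [-4.3, 2.3, 0.4]
gripper_width: 0.214
```

```bash
python3 -c "
from h import *
hang(-.0,0.002,.235)
d=cam('side');save(d,'pics/s24.png',(240,100,340,190),7)"
```

```text
t 19.17 tcp [0.5449 0.2113 0.2357] yaw_y -104.14 w 0.214 F [-4.3  2.3  0.4] q6 2.19 | tool delta [0.0219 0.0007 0.0005] tilt 0.89
twist 0.16
tcp in seat frame mm [-21.9   2.7  65.7]
```

View pics/s24.png

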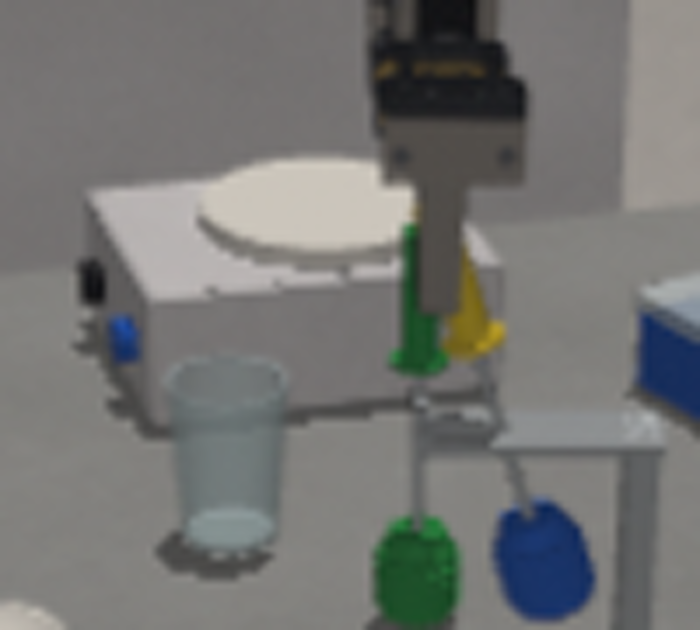

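Straightening as hoped; the tilt looks to be about 14°. Pushing on.

Emit:
arm_command([
  {"travel": [0.006,0.0003,0],"twist": 0},
  {"travel": [0.006,0.0003,0],"twist": 0},
  {"travel": [0.005,0,0],"twist": 0},
])

```text
time: 19.47
tcp_pos: [0.5603, 0.2061, 0.2343]
tcp_rot: [3.105, -0.386, -0.024]
force: [-6.4, 2.0, 0.2]
gripper_width: 0.208
```

```bash
python3 -c "
from h import *
hang(-.0,0.002,.235)
import pickle
d=cam('side');save(d,'pics/s25.png',(270,110,340,200),7);e=cam('top');save(e,'pics/t25.png',(225,155,285,215),10);pickle.dump(dict(side=d,top=e),open('D8.pkl','wb'))"
```

```text
t 19.47 tcp [0.5603 0.2061 0.2343] yaw_y -104.17 w 0.208 F [-6.4  2.   0.2] q6 2.17 | tool delta [ 0.0057 -0.0006 -0.0008] tilt 1.15
twist 0.13
tcp in seat frame mm [-5.7  1.4 64.3]
```

View pics/s25.png

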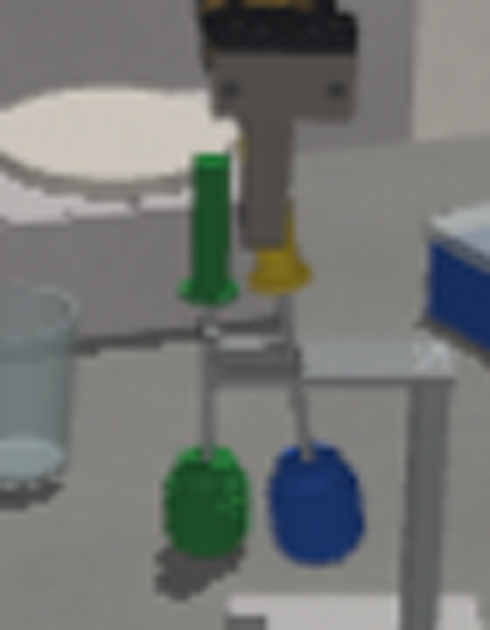

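About 8° left. Pushing 13 mm more.

Emit:
arm_command([
  {"travel": [0.005,0,0],"twist": 0},
  {"travel": [0.005,0,0],"twist": 0},
  {"travel": [0.004,0,0],"twist": 0},
])

```text
time: 19.82
tcp_pos: [0.5722, 0.2028, 0.2335]
tcp_rot: [3.104, -0.386, -0.03]
force: [-5.7, 2.0, 0.8]
gripper_width: 0.215
```

```bash
python3 -c "
from h import *
hang(-.0,0.002,.235)
import pickle
d=cam('side');save(d,'pics/s26.png',(270,110,340,200),7);e=cam('top');save(e,'pics/t26.png',(225,155,285,215),10);pickle.dump(dict(side=d,top=e),open('D8.pkl','wb'))"
```

```text
t 19.82 tcp [0.5722 0.2028 0.2335] yaw_y -104.16 w 0.215 F [-5.7  2.   0.8] q6 2.16 | tool delta [-0.0066 -0.0008 -0.0014] tilt 1.34
twist 0.14
tcp in seat frame mm [ 6.6  1.2 63.5]
```

View pics/s26.png

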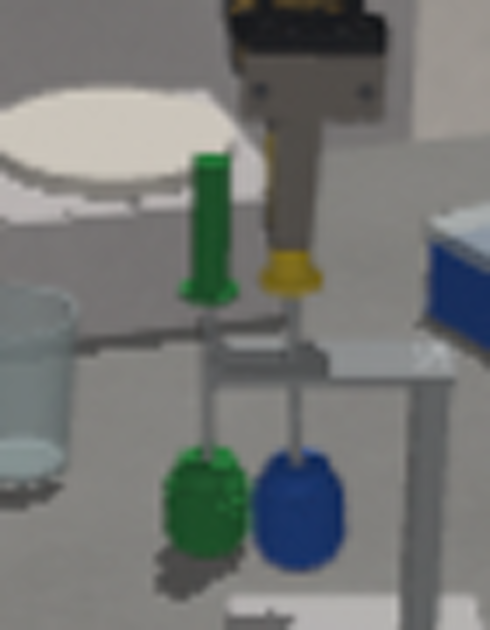

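View pics/t26.png

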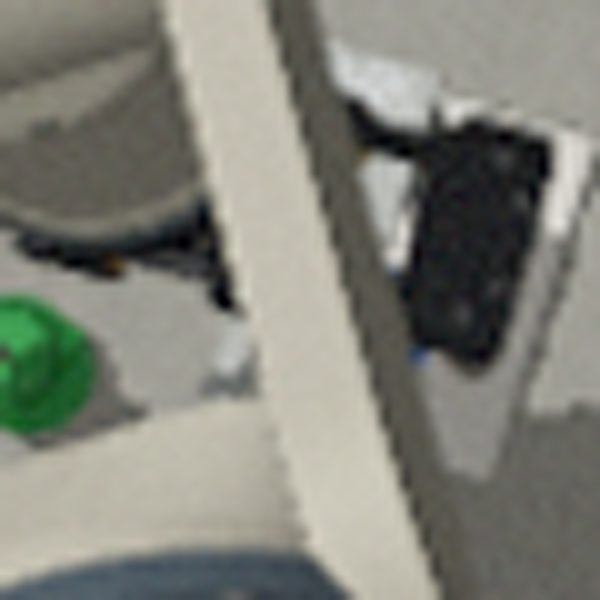

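Nearly upright now, at about 2.5°. I'll back off 6 mm from the slot end and lower in steps.

Emit:
arm_command([
  {"travel": [-0.005,0,0],"twist": 0},
  {"travel": [-0.002,0,0.006],"twist": 0},
  {"travel": [0,0,0.01],"twist": 0},
  {"travel": [0,0,0.008],"twist": 0},
  {"travel": [0,0,0],"twist": 0},
])

```text
time: 20.33
tcp_pos: [0.5676, 0.2039, 0.2086]
tcp_rot: [3.105, -0.385, -0.014]
force: [-1.1, -0.5, -0.9]
gripper_width: 0.212
```

```bash
python3 -c "
from h import *
hang(0.002,0.001,.195)
import pickle
d=cam('side');save(d,'pics/s27.png',(270,110,340,200),7);pickle.dump(dict(side=d),open('D8.pkl','wb'))"
```

```text
t 20.33 tcp [0.5676 0.2039 0.2086] yaw_y -104.13 w 0.212 F [-1.1 -0.5 -0.9] q6 2.17 | tool delta [ 0.0002 -0.      0.0136] tilt 0.9
twist 0.17
tcp in seat frame mm [ 1.9  1.1 38.6]
```

View pics/s27.png

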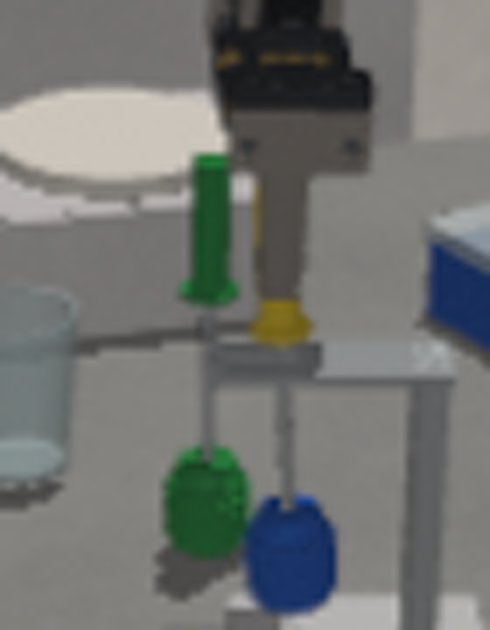

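Emit:
arm_command([
  {"travel": [0,0,0.005],"twist": 0},
  {"travel": [0,0,0.004],"twist": 0},
  {"travel": [0,0,0.001],"twist": 0},
])

```text
time: 20.63
tcp_pos: [0.5683, 0.2039, 0.1983]
tcp_rot: [3.105, -0.385, -0.013]
force: [-0.3, -0.4, -0.9]
gripper_width: 0.213
```

```bash
python3 -c "
from h import *
hang(0.002,0.001,.195)"
```

```text
t 20.63 tcp [0.5683 0.2039 0.1983] yaw_y -104.13 w 0.213 F [-0.3 -0.4 -0.9] q6 2.17 | tool delta [-0.0005  0.0002  0.0033] tilt 0.85
twist 0.17
tcp in seat frame mm [ 2.5  1.2 28.3]
```

Emit:
arm_command([
  {"travel": [0,0,0.0015],"twist": 0},
  {"travel": [0,0,0.0015],"twist": 0},
])

```text
time: 20.8
tcp_pos: [0.5685, 0.2038, 0.1952]
tcp_rot: [3.105, -0.385, -0.012]
force: [-1.7, -2.5, 12.9]
gripper_width: 0.214
```

```bash
python3 -c "
from h import *
hang(0.002,0.001,.195)
d=cam('side');save(d,'pics/s28.png',(270,110,340,200),7)"
```

```text
t 20.8 tcp [0.5685 0.2038 0.1952] yaw_y -104.13 w 0.214 F [-1.7 -2.5 12.9] q6 2.17 | tool delta [-0.0008  0.0003  0.0002] tilt 0.84
twist 0.17
tcp in seat frame mm [ 2.8  1.3 25.2]
```

View pics/s28.png

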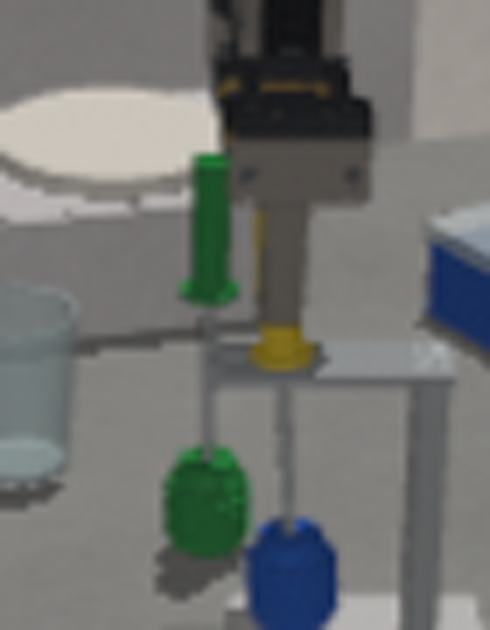

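The flange is seated, with 13 N on the fork. Letting go.

Emit:
arm_command([
  {"travel": [0,0,0],"twist": 0},
  {"travel": [0,0,0],"twist": 0},
  {"travel": [0,0,0],"twist": 0},
  {"travel": [0,0,0],"twist": 0},
  {"travel": [0,0,0],"twist": 0},
  {"travel": [0,0,0],"twist": 0},
  {"travel": [0,0,0],"twist": 0},
  {"travel": [0,0,0],"twist": 0},
], gripper=0.6)

```text
time: 21.52
tcp_pos: [0.5693, 0.204, 0.1961]
tcp_rot: [3.106, -0.385, -0.009]
force: [0.1, -0.4, 0.5]
gripper_width: 0.771
```

```bash
python3 -c "
from h import *
hang(0.002,0.001,.195)
d=cam('side');save(d,'pics/s29.png',(270,110,340,200),7)"
```

```text
t 21.52 tcp [0.5693 0.204  0.1961] yaw_y -104.14 w 0.771 F [ 0.1 -0.4  0.5] q6 2.17 | tool delta [-0.0015  0.0006  0.0011] tilt 0.74
twist 0.16
tcp in seat frame mm [ 3.5  1.7 26.1]
```

View pics/s29.png

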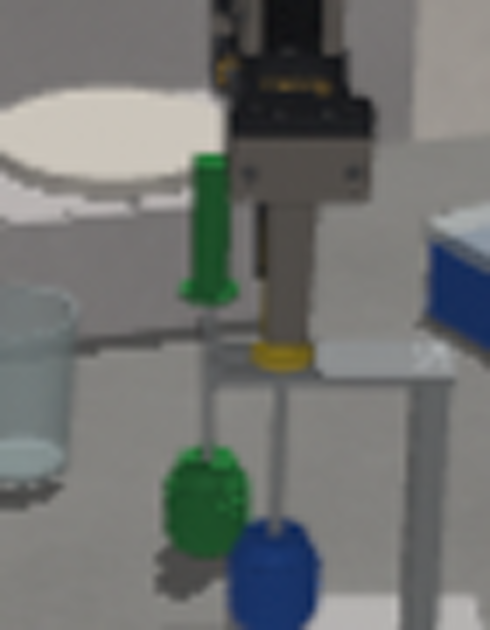

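Brush hangs free. Retreating straight up.

Emit:
arm_command([
  {"travel": [0,0,-0.008],"twist": 0},
  {"travel": [0,0,-0.02],"twist": 0},
  {"travel": [0,0,-0.035],"twist": 0},
  {"travel": [0,0,-0.038],"twist": 0},
  {"travel": [0,0,-0.038],"twist": 0},
  {"travel": [0,0,-0.038],"twist": 0},
  {"travel": [-0.02,0,-0.02],"twist": 0},
  {"travel": [0,0,0],"twist": 0},
])

```text
time: 22.23
tcp_pos: [0.5492, 0.2104, 0.4038]
tcp_rot: [3.104, -0.386, -0.017]
force: [0.7, 0.5, -0.5]
gripper_width: 0.801
```

Emit:
arm_command([
  {"travel": [-0.035,0,0],"twist": 0},
  {"travel": [-0.038,0,0],"twist": 0},
  {"travel": [-0.035,0,0],"twist": 0},
  {"travel": [-0.03,0,0],"twist": 0},
  {"travel": [0,0,0],"twist": 0},
  {"travel": [0,0,0],"twist": 0},
])

```text
time: 22.73
tcp_pos: [0.4115, 0.2444, 0.4056]
tcp_rot: [3.106, -0.388, -0.01]
force: [0.5, -0.0, 0.3]
gripper_width: 0.803
```

```bash
python3 -c "
from h import *
hang(0.002,0.001,.195)
import pickle
d=cam('side');save(d,'pics/s30.png',(270,120,450,290),4);e=cam('top');save(e,'pics/t30.png',(180,130,460,290),2.8);save(d,'pics/s31.png',(270,120,370,220),6);pickle.dump(dict(side=d,top=e),open('D9.pkl','wb'))"
```

```text
t 22.73 tcp [0.4115 0.2444 0.4056] yaw_y -104.23 w 0.803 F [ 0.5 -0.   0.3] q6 2.36 | tool delta [ 0.1624 -0.0016  0.2099] tilt 0.75
twist 0.07
tcp in seat frame mm [-159.4    1.8  235.6]
```

View pics/s30.png

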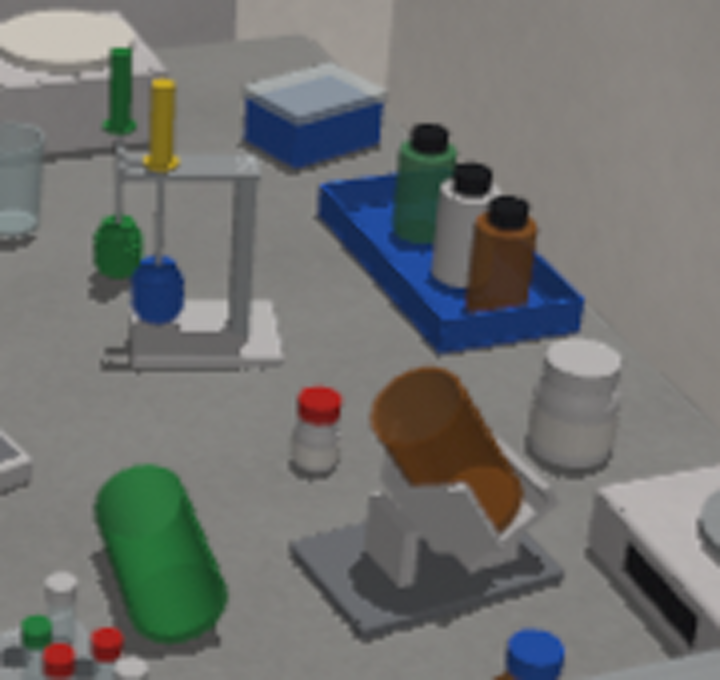

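View pics/s31.png

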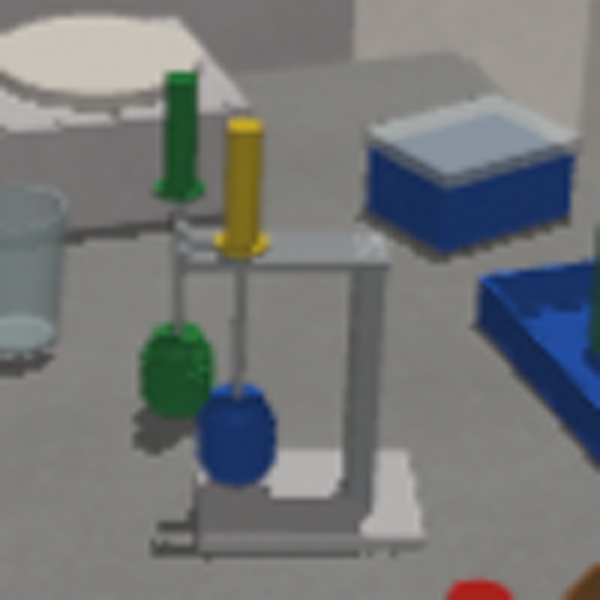

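View pics/t30.png

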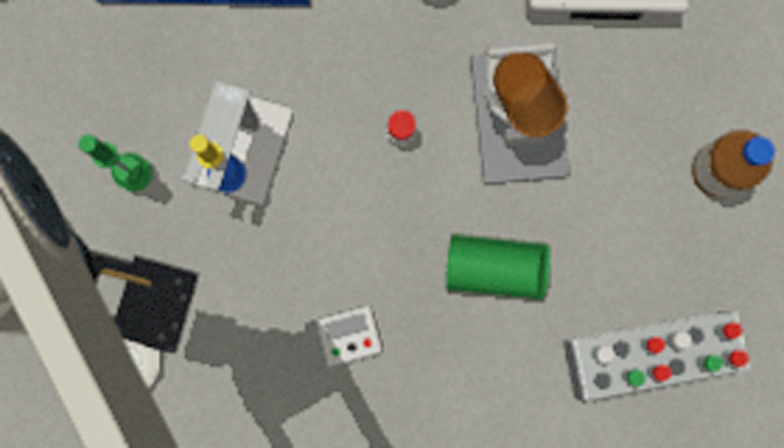

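The brush hangs upright, 1 px from where it was at the start. I'll do a quick pixel comparison of the beaker, then hand in.

Run:
```python
from h import *
import pickle
from fit import mask
A=pickle.load(open('D0.pkl','rb'));B=pickle.load(open('D9.pkl','rb'))
for n,(x0,y0,x1,y1) in {'top':(350,140,395,190),'side':(355,205,408,255)}.items():
    for d in(A,B):
        m=mask(d[n])[y0:y1,x0:x1];ys,xs=np.nonzero(m);print(n,m.sum(),xs.mean().round(2),ys.mean().round(2))
r.close_job()
```

```text
top 558 18.83 23.55
top 556 18.77 23.51
side 797 25.73 24.46
side 798 25.75 24.49
the job is handed in; nothing more can be done
```

I took the yellow brush from the fork, ran it down to the bottom of the amber beaker twice, hung it back in the fork and handed the job in at about 23 s. The hand-in reports no verdict.

**How it was done:** The tool can't tilt, so I pushed the brush stem against the slot's closed end until it pivoted about 27° in the grip. I then turned it about 160° and slid it along the beaker axis. To rehang it, I pushed the stem against the slot end again, which stood it upright.

**Strokes:** The first stroke touched the floor. On the second the estimated nose height was 1–3 mm and the flange was at the same depth as on the first. I drew the nose up to about 93 mm after the first stroke and right out after the second.

**Last checks:**
- **Brush:** it hangs upright and free, with the flange on the fork about 1 px (about 3 mm) from where it started.
- **Beaker:** its image position is within 0.1 px of the start in both cameras.
- **Bystanders:** in the final pictures nothing looks moved. I checked this by eye only, and the arm hid the dish in the top view.
- **Gripper:** open and well away from everything, with no force on it.

**What disagreed or went less well:**
- The first floor touch was harder than intended, about 30 N on the wrist against the 50 N limit.
- The handle slid about 11 mm in the pads while tilting, and recentred when the brush was stood upright.
- The tool's orientation drifted by up to 1.9°.
- At rehanging, the stem's measured sideways offset was 3–4 mm from the tool-centre model. I corrected for it from the images.

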